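# Pack the carrier tray and lock it into the measuring station

### The arm

A 6-joint arm with a two-finger parallel gripper is mounted at the origin on the work surface. World frame = base frame: x ahead of the robot, y to its left, z up, the work surface at z = 0. Lengths are in m, angles in degrees, forces in N, time in s.
With the tool pointing down it reaches from about 0.325 to 0.85 m from the base axis. Payload 4.4 kg.
Tool frame: the origin (TCP) lies midway between the tips of the shut fingers; the grasp point (between the pads) lies 19 mm behind it; z points along the fingers, y is the line along which they close (so a half turn about z gives the same grasp; the last joint's range is limited). The gripper opens to 94 mm and grips with 3 to 60 N. Pads are 16 mm wide; open, the fingers measure 119 mm over their backs; the gripper's body (75 mm by 177 mm) begins 78 mm behind the grasp point.
Start: joints at [-71.763, 11.837, 88.321, -0, 79.842, -8.623], TCP at [0.26, -0.513, 0.205] pointing down, gripper open.
Joint ranges: [-156.59, 156.59], [-49.26, 127.26], [12.9, 141.05], [-63.56, 243.56], [4.71, 150.69], [-161.64, 161.64]. Speed limits (degrees/s): [159.86, 159.86, 180, 180, 180, 180].

### API

Orientations are given as [roll, pitch, yaw] about the fixed x, y, z axes, in that order (R = Rz(yaw) Ry(pitch) Rx(roll)).
In Python, from workcell import sense, capture, camera_info, hand_in gives the robot as it stands.
- The arm moves only by the tool carry_out, never from a script. Its argument "motion" is a list of rows, each an object of numbers: "rx", "ry", "rz": the turn, a rotation vector about the tool's x, y, z in units of 10 degrees (1.0 is 10 degrees); "x", "y", "z": the shift along the tool's x, y, z in units of 60 mm (1.0 is 60 mm); "hand": the opening, from 0 (shut) to 1 (fully open). A call has 1 to 8 rows; each row is the pose to reach, as a shift and turn from the pose commanded when the call began, along the tool's axes at that moment; what a row does not reach only later rows make up. A row lasts 1/8 s, in which the tool goes at most 62.5 mm and 10.7 degrees, less where a joint would pass 70% of its speed; a pose out of reach is approached as far as the arm can. A call with a gripper value outside its range is refused whole. The fingers move at their own pace and stop on an object; "newtons" is the grip in N (left out, the last holds). Time passes only in rows, so rows that repeat a pose let the fingers close. It gives the time, the measured TCP pose, the force, the opening and the grip force at its end, in the units of the state.
- sense(): the state, without advancing time (a new reading comes with each control period).
- capture(name): name is "side" or "top" or "wrist"; returns the picture (384x512x3 uint8, red, green, blue); there is no depth.
- camera_info(name): a dict with "fx", "fy", "cx", "cy" (pixels), "distortion" ([k1, k2, p1, p2, k3] as OpenCV has them; the pictures are not rectified), "eye" and "rotation" of the camera in the world; the wrist camera has in their place "mount" (4x4, takes a point from camera to tool coordinates, whose origin is the TCP and whose axes are the flange's). Camera axes: x right, y up, looking along -z (the intrinsics and any distortion apply to the point x, -y, -z); pixel columns grow to the right and rows downward; lengths in m; the calibration is good to about 2 mm. A picture is of the moment at which its call begins: read the wrist's pose just before it. camera_info takes no time and is no camera call.
- hand_in(): hands the job in; it is judged then, once.
The state is a dict: "t": time; "joint_pos": joint angles; "dq": joint speeds; "tau": joint torques, N m; "tool_pos": TCP position; "ee_rot": TCP orientation; "wrist_force": force on the tool from outside, world axes, zero at the start; "torque": the same for the moment, N m; "gripper_width": opening from 0.0 (shut) to 1.0 (fully open); "finger_force": force on a finger pad.
Only numpy, scipy, OpenCV 4.12 (cv2) and the standard library are available. Lean on these libraries where they do the work, as an engineer would, in place of code of your own. Each camera call takes 0.05 s, during which the arm holds its last target. There are 200 camera calls.

### The job

Pack the black carrier tray for measuring: set every aluminium bearing housing on the bench upright into a cell of its own and fill each cell left empty with a wooden filler block, so that nothing can shift (spare blocks may stay on the bench). Then, with the latch swung out of the way, slide the packed tray, fin outward, between the station's rails until it is fully home against the end stop, and only then swing the latch closed until its bar rests in its catch. Leave the other things on the bench undisturbed.

Things in the scene. Friction and masses are not known exactly. Their poses are not given: they have to be found in the camera images.
- tray: Black carrier tray, loose on the bench, about 0.25 kg; slid on the bench, not lifted. Origin: centre of its underside. 115 mm wide (its x), 219 mm long (its y), walls 26 mm high and 5 mm thick, floor 5 mm; one wall along and one across (5 mm thick, 26 mm high) divide it into four open cells, 50 mm (x) by 102 mm (y). An upright grip fin stands out at its +y end.
- fin (a point): Middle of the tray's upright aluminium grip fin, 45 mm above the tray's underside, 131 mm from the tray's centre along its +y. The fin is 12 mm thick (tray x), spans y = 107.5 to 154.5 mm, its top 62 mm above the underside; a flat foot 44 mm wide and 5 mm thick lies under it.
- dock: Tray station, fixed to the bench. Origin: on the bench, middle of its mouth. The tray goes in along the station's -y, finless end first, y axes parallel. Two rails 36 mm high, 120 mm apart inside, from y = -52 to -284 mm, flaring from there to 150 mm apart at the mouth (y = 0). No floor: the tray slides on the bench. Open from above; behind stands a white housing, 130 mm high, with a lens column to 290 mm.
- home (a point): On the bench on the station's centre line, 172.5 mm inside the mouth: the tray's origin lies here when the tray touches the end stop (stop face at station y = -282 mm). Axes as the station's. Along the rails, from y = -72 mm inward, steel lips reach 9 mm in over the tray's side walls, undersides 30 mm above the bench.
- latch (a joint): Swing latch at the station's mouth: a steel bar 12 mm square, underside 42 mm above the bench, 187 mm from pivot to tip. 0 = closed: bar across the mouth, pointing to the station's -x, tip in the C-shaped catch. Grows as the tip swings outward (clockwise from above); at 1.57 it points along the station's +y, limit 2.0. From 1.6 on the tray's way is free. Friction (0.05 N m) holds it where left; starts 0 to 1.1.
- latch_knob (a point): On the axis of the black round knob that stands upright on the latch bar, 130 mm from the pivot: 14 mm across, from 54 to 96 mm above the bench; this point is 77 mm above the bench.
- latch_pivot (a point): On the latch's upright pivot axis, 77 mm above the bench: 94 mm along the station's +x (far side) from its centre line, 8 mm inside the mouth. The closed bar's inner face lies 4 mm in front of the fin of a tray that is home.
- cell0 (a point): Centre of the floor of a tray cell (inner end, tray -x side), at x = -27.5, y = -53.5, z = 5 mm in the tray; axes as the tray's. A seated piece has its origin here, its long axis along the tray's y, with 3 mm play all round.
- cell1 (a point): Centre of the floor of a tray cell (inner end, tray +x side), at x = 27.5, y = -53.5, z = 5 mm in the tray; axes as the tray's. A seated piece has its origin here, its long axis along the tray's y, with 3 mm play all round.
- cell2 (a point): Centre of the floor of a tray cell (fin end, tray -x side), at x = -27.5, y = 53.5, z = 5 mm in the tray; axes as the tray's. A seated piece has its origin here, its long axis along the tray's y, with 3 mm play all round.
- cell3 (a point): Centre of the floor of a tray cell (fin end, tray +x side), at x = 27.5, y = 53.5, z = 5 mm in the tray; axes as the tray's. A seated piece has its origin here, its long axis along the tray's y, with 3 mm play all round.
- housing1: Aluminium bearing housing, may be absent (None); one to three alike are there in a run. Origin: centre of its underside. Foot 96 mm (its x) by 44 mm (its y), 14 mm high; on it an upright body 50 mm long (x), 24 mm thick (y), rounded on top to 59 mm high, with a bearing bore along y. Grip it across the 24 mm thickness, about 46 mm above its underside, so that the fingers clear the tray's walls. About 0.18 kg.
- housing2: Aluminium bearing housing, may be absent (None); one to three alike are there in a run. Origin: centre of its underside. Foot 96 mm (its x) by 44 mm (its y), 14 mm high; on it an upright body 50 mm long (x), 24 mm thick (y), rounded on top to 59 mm high, with a bearing bore along y. Grip it across the 24 mm thickness, about 46 mm above its underside, so that the fingers clear the tray's walls. About 0.18 kg.
- housing3: Aluminium bearing housing, may be absent (None); one to three alike are there in a run. Origin: centre of its underside. Foot 96 mm (its x) by 44 mm (its y), 14 mm high; on it an upright body 50 mm long (x), 24 mm thick (y), rounded on top to 59 mm high, with a bearing bore along y. Grip it across the 24 mm thickness, about 46 mm above its underside, so that the fingers clear the tray's walls. About 0.18 kg.
- filler1: Plain wooden filler block, one of three (always there). Origin: centre of its underside. Base 96 mm (its x) by 44 mm (its y), 20 mm high; on it a square-edged grip rib 70 mm long (x), 24 mm thick (y), top 58 mm above the underside. Grip it across the 24 mm thickness, about 46 mm above its underside. About 0.09 kg.
- filler2: Plain wooden filler block, one of three (always there). Origin: centre of its underside. Base 96 mm (its x) by 44 mm (its y), 20 mm high; on it a square-edged grip rib 70 mm long (x), 24 mm thick (y), top 58 mm above the underside. Grip it across the 24 mm thickness, about 46 mm above its underside. About 0.09 kg.
- filler3: Plain wooden filler block, one of three (always there). Origin: centre of its underside. Base 96 mm (its x) by 44 mm (its y), 20 mm high; on it a square-edged grip rib 70 mm long (x), 24 mm thick (y), top 58 mm above the underside. Grip it across the 24 mm thickness, about 46 mm above its underside. About 0.09 kg.
- ring_gauge: steel ring gauge, 64 mm across, 22 mm high; a bystander, leave it alone
- cleaner: white cleaner bottle, 52 mm across, 130 mm high; a bystander, leave it standing where it is
- caliper: steel caliper, 160 mm long; a bystander, leave it alone
- screwdriver: screwdriver; a bystander, leave it alone

How it is judged (in metres and radians):
On the way, in this order (a step that is already met when the one before it is completed fails the run):
1. every housing sits in a cell and all four cells are filled, the tray still outside the station ((distance between housing1 and cell0 below 0.008 m or distance between housing1 and cell1 below 0.008 m or distance between housing1 and cell2 below 0.008 m or distance between housing1 and cell3 below 0.008 m) and (distance between housing2 and cell0 below 0.008 m or distance between housing2 and cell1 below 0.008 m or distance between housing2 and cell2 below 0.008 m or distance between housing2 and cell3 below 0.008 m) and (distance between housing3 and cell0 below 0.008 m or distance between housing3 and cell1 below 0.008 m or distance between housing3 and cell2 below 0.008 m or distance between housing3 and cell3 below 0.008 m) and distance between any of housing1, housing2, housing3, filler1, filler2, filler3 and cell0 below 0.008 m and distance between any of housing1, housing2, housing3, filler1, filler2, filler3 and cell1 below 0.008 m and distance between any of housing1, housing2, housing3, filler1, filler2, filler3 and cell2 below 0.008 m and distance between any of housing1, housing2, housing3, filler1, filler2, filler3 and cell3 below 0.008 m and distance between tray and home above 0.1 m), for 0.2 s.
2. the tray is home in the station, the latch still open (distance between tray and home below 0.008 m and angle between the y axis of tray and the y axis of dock, either way round below 0.04 rad and value of joint latch above 0.3 rad), for 0.2 s.
3. the latch is closed in its catch, in front of the tray (distance between tray and home below 0.008 m and angle between the y axis of tray and the y axis of dock, either way round below 0.04 rad and value of joint latch below 0.05 rad), for 0.2 s.
At the end, for the whole second after the job is handed in: Every housing, and a filler block in each cell left over, is seated with its origin within 8 mm of a cell's floor centre, no cell empty; the tray's origin is within 8 mm of home and in line within 0.04 rad; the latch is within 0.05 rad of closed; all at rest (all of step 3 and (distance between housing1 and cell0 below 0.008 m or distance between housing1 and cell1 below 0.008 m or distance between housing1 and cell2 below 0.008 m or distance between housing1 and cell3 below 0.008 m) and (distance between housing2 and cell0 below 0.008 m or distance between housing2 and cell1 below 0.008 m or distance between housing2 and cell2 below 0.008 m or distance between housing2 and cell3 below 0.008 m) and (distance between housing3 and cell0 below 0.008 m or distance between housing3 and cell1 below 0.008 m or distance between housing3 and cell2 below 0.008 m or distance between housing3 and cell3 below 0.008 m) and distance between any of housing1, housing2, housing3, filler1, filler2, filler3 and cell0 below 0.008 m and distance between any of housing1, housing2, housing3, filler1, filler2, filler3 and cell1 below 0.008 m and distance between any of housing1, housing2, housing3, filler1, filler2, filler3 and cell2 below 0.008 m and distance between any of housing1, housing2, housing3, filler1, filler2, filler3 and cell3 below 0.008 m and linear speed of each of tray, housing1, housing2, housing3, filler1, filler2, filler3 below 0.02 m/s); the robot touches nothing.
It fails at once if the ring gauge is pushed more than 50 mm aside (distance of ring_gauge from where it was at the start of the episode above 0.05 m).
It fails at once if the cleaner is pushed more than 50 mm aside or knocked over (distance of cleaner from where it was at the start of the episode above 0.05 m or angle between cleaner's own z axis and vertical above 0.6 rad).
It fails at once if the caliper is pushed more than 50 mm aside (distance of caliper from where it was at the start of the episode above 0.05 m).
It fails at once if the screwdriver is pushed more than 50 mm aside (distance of screwdriver from where it was at the start of the episode above 0.05 m).
Of housing1, housing2, housing3 only 1 to 3 are there at a start; the rules pass over those that are not, and their reading is None.
At some moment in a run one of housing1, housing2, housing3, filler1, filler2, filler3, tray may be knocked a few centimetres aside while the robot is not near it.
Once in a run the grip may slacken for a moment while it holds something.
It also fails if it takes over 192 s, if anything falls off the work surface, if the arm or the gripper's body presses on something with over 40 N, if the wrist force passes 120 N, or if a joint passes its speed limit or range.

## Working session

There is one attempt and no reset: what is moved stays moved. The work goes in short steps, Python scripts to look and compute and a tool call to move; the robot and the scene stay as the last step left them, time stands still between calls to the robot, and variables do not carry over. Pictures are saved under pics/ and viewed, at most 14 in all, crops included, and the job is handed in when it is done.

Besides the shell and the picture viewer there is one more tool, called after "Call:" as name(argument=value, ...) on one line, values as JSON. carry_out: Moves the arm, as the interface text tells. Its arguments: {"type":"object","properties":{"motion":{"type":"array","items":{"type":"object","properties":{"rx":{"type":"number"},"ry":{"type":"number"},"rz":{"type":"number"},"x":{"type":"number"},"y":{"type":"number"},"z":{"type":"number"},"hand":{"type":"number"}}}},"newtons":{"type":"number"}},"required":["motion"]}

```bash
mkdir -p pics; ls
python3 - <<'E'
from workcell import *
import cv2
s=sense();print(s)
for n in("side","top"):
    print(n,camera_info(n)); im=capture(n); cv2.imwrite(f"pics/{n}0.png",cv2.resize(im[:,:,::-1],(800,600),interpolation=cv2.INTER_CUBIC))
print(camera_info("wrist"))
E
```

```text
pics
{'t': 0.0, 'joint_pos': array([-7.17608924e+01,  1.18827523e+01,  8.84026589e+01, -9.46536660e-05,
        7.98391491e+01, -8.62357725e+00]), 'dq': array([ 0.02134223,  0.0725364 , -0.00429991,  0.00939843,  0.02847783,
        0.06129796]), 'tau': array([ 2.34156405e-04, -3.70875764e+01, -2.81414831e+01,  6.99477643e-02,
        3.61374964e-02, -1.80627367e-04]), 'tool_pos': array([ 0.25955418, -0.51221392,  0.20432333]), 'ee_rot': array([-1.79876834e+02, -1.85847642e-02,  2.68626816e+01]), 'wrist_force': array([ 0.70882091, -0.0032399 ,  0.0341145 ]), 'torque': array([-0.03012865, -0.01151392,  0.04409486]), 'finger_force': 0.0, 'gripper_width': 0.9968952481195269}
side {'fx': 357.275473196847, 'fy': 357.275473196847, 'cx': 262.82449847818634, 'cy': 192.35315701567168, 'distortion': array([0.00753508, 0.        , 0.        , 0.        , 0.        ]), 'eye': array([0.09473743, 0.74575121, 0.79499411]), 'rotation': array([  51.63766783,   -0.93337866, -151.56620575])}
top {'fx': 476.4897961548633, 'fy': 476.4897961548633, 'cx': 259.6247345311644, 'cy': 187.62166302005824, 'distortion': array([-0.03353157,  0.        ,  0.        ,  0.        ,  0.        ]), 'eye': array([ 0.35034421, -0.02897549,  1.4764208 ]), 'rotation': array([  6.25115731,  -0.77697909, -91.56666079])}
{'fx': 306.6782109743816, 'fy': 306.6782109743816, 'cx': 257.13201842984756, 'cy': 189.62251024970757, 'distortion': array([-0.05294735,  0.        ,  0.        ,  0.        ,  0.        ]), 'mount': array([[ 1.48958205e-04,  9.69751836e-01,  2.44092922e-01,
         7.11560316e-02],
       [ 9.99999766e-01, -3.07358859e-04,  6.10847895e-04,
         3.45919449e-04],
       [ 6.67394989e-04,  2.44092774e-01, -9.69751655e-01,
        -1.78486364e-01],
       [ 0.00000000e+00,  0.00000000e+00,  0.00000000e+00,
         1.00000000e+00]])}
```

View pics/top0.png

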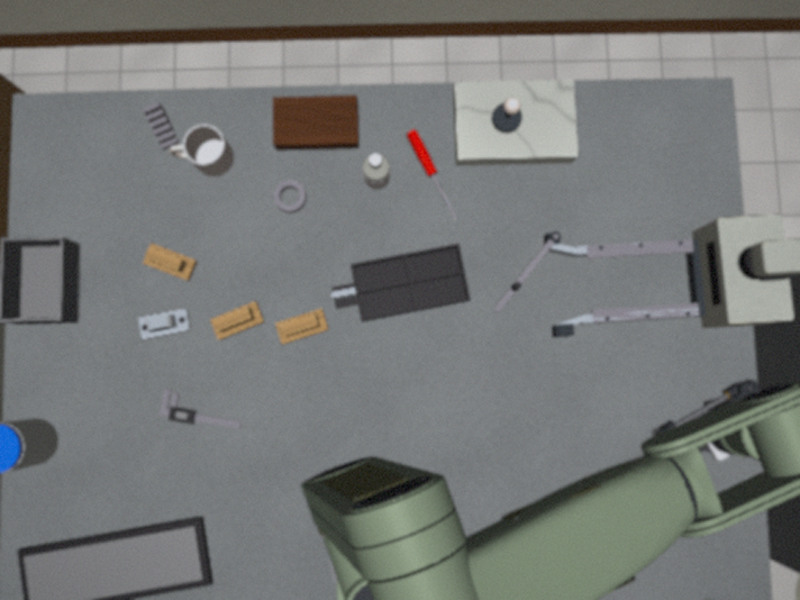

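View pics/side0.png

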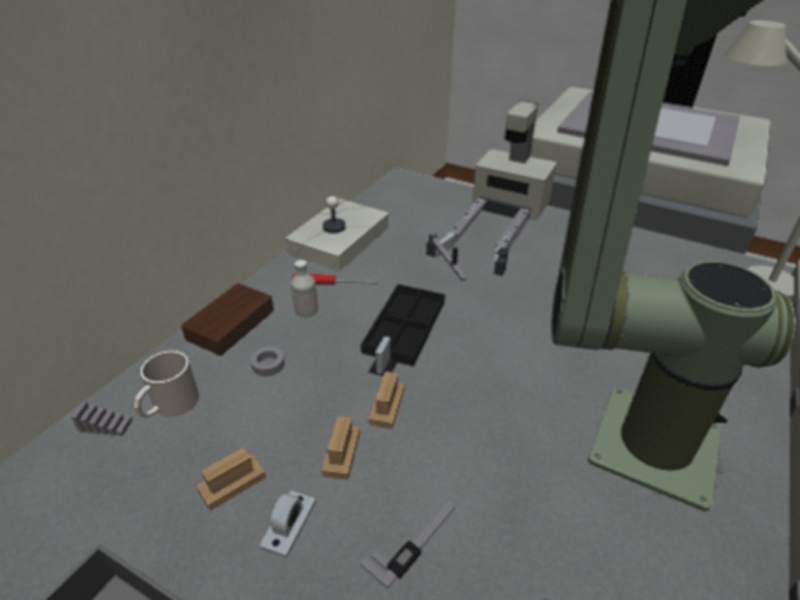

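The pictures show one housing (top 164,323) and three fillers (170,261; 237,320; 302,326). The tray is at about (410,283) with its fin at left (345,294). The station is on the right: pivot at (551,238), knob at (516,287), catch at (563,330).

```bash
cat > h.py <<'E'
import numpy as np, cv2
from scipy.spatial.transform import Rotation as R
from workcell import *
F=np.diag([1,-1,-1.])
def pose(n,s=None):
    c=camera_info(n)
    if n!="wrist": return c,R.from_euler('xyz',c['rotation'],degrees=True).as_matrix(),np.array(c['eye'])
    T=tcp(s)@c['mount']; return c,T[:3,:3],T[:3,3]
def tcp(s):
    T=np.eye(4);T[:3,:3]=R.from_euler('xyz',s['ee_rot'],degrees=True).as_matrix();T[:3,3]=s['tool_pos'];return T
def K(c): return np.array([[c['fx'],0,c['cx']],[0,c['fy'],c['cy']],[0,0,1]])
def ray(n,px,s=None,sc=1.):
    "px in scaled picture -> eye, unit dirs"
    c,Rm,e=pose(n,s); p=(np.atleast_2d(px).astype(float)+.5)/sc-.5
    u=cv2.undistortPoints(p[:,None],K(c),np.array(c['distortion']))[:,0]
    d=np.c_[u,np.ones(len(u))]@F@Rm.T
    return e,d/np.linalg.norm(d,axis=1,keepdims=True)
def atz(n,px,z,s=None,sc=1.):
    e,d=ray(n,px,s,sc); return e+d*((z-e[2])/d[:,2])[:,None]
def proj(n,P,s=None,sc=1.):
    c,Rm,e=pose(n,s); q=(np.atleast_2d(P)-e)@Rm@F
    p=cv2.projectPoints(q,np.zeros(3),np.zeros(3),K(c),np.array(c['distortion']))[0][:,0]
    return (p+.5)*sc-.5
def tri(r1,r2):
    (a,d),(b,f)=r1,r2; out=[]
    for u,v in zip(d,f):
        A=np.eye(3)*2-np.outer(u,u)-np.outer(v,v)
        out.append(np.linalg.solve(A,(np.eye(3)-np.outer(u,u))@a+(np.eye(3)-np.outer(v,v))@b))
    return np.array(out)
def go(p,yaw,s=None,cur=None):
    "units for tool-down target TCP p, yaw (deg, tool yaw with roll 180), from cur pose (or measured)"
    s=s or sense(); T=tcp(s)
    G=R.from_euler('xyz',[180,0,yaw],degrees=True).as_matrix()
    t=T[:3,:3].T@(np.array(p)-T[:3,3])/.06; r=R.from_matrix(T[:3,:3].T@G).as_rotvec(degrees=True)/10
    return np.round(t,3),np.round(r,3)
E
python3 - <<'E'
from h import *
np.set_printoptions(precision=4,suppress=True)
sc=800/512
names="trayA trayB trayC trayD fin rA rB rC house knob pivot tip".split()
top=[(352,264),(459,245),(469,300),(362,321),(345,291),(172,255),(237,316),(303,321),(163,319),(516,286),(551,236),(499,309)]
side=[(362,350),(402,286),(445,293),(411,363),(384,342),(228,460),(341,426),(388,380),(290,497),(456,256),(432,240),(463,279)]
side[0:4]=[(362,347),(402,286),(445,293),(411,362)]
P=tri(ray("top",top,sc=sc),ray("side",side,sc=sc))
for n,p in zip(names,P):print(n,p)
Z=atz("top",[(563,250),(563,330),(693,245),(693,313)],.036,sc=sc);print(Z)
for n,q,z in [("C",[(276,325),(322,310),(328,328),(280,343)],.02),("B",[(211,320),(257,302),(263,320),(217,339)],.02),("A",[(152,244),(196,260),(187,279),(144,263)],.02),("H",[(138,317),(187,309),(189,328),(141,339)],.014)]:
    Q=atz("top",q,z,sc=sc);d=Q[1]-Q[0];print(n,Q.mean(0),np.degrees(np.arctan2(d[1],d[0]))%180)
E
```

```text
trayA [0.571  0.0519 0.0108]
trayB [ 0.6003 -0.1628  0.0166]
trayC [ 0.4923 -0.1761  0.0275]
trayD [0.4609 0.0362 0.0069]
fin [0.5114 0.0634 0.0609]
rA [0.5958 0.4026 0.0393]
rB [0.47   0.271  0.0572]
rC [0.4557 0.1445 0.0582]
house [0.467  0.4136 0.0502]
knob [ 0.5105 -0.263   0.0715]
pivot [ 0.6112 -0.3414  0.041 ]
tip [ 0.473  -0.2326  0.0376]
[[ 0.5855 -0.3642  0.036 ]
 [ 0.4282 -0.3562  0.036 ]
 [ 0.5894 -0.6241  0.036 ]
 [ 0.4544 -0.6146  0.036 ]]
C [0.4496 0.1529 0.02  ] 106.69947245366656
B [0.4651 0.279  0.02  ] 110.12672934250533
A [0.5849 0.4118 0.02  ] 68.55869243510188
H [0.4634 0.4245 0.014 ] 97.85608822893126
```

```bash
python3 -c "
from h import *
print(go([.50,-.27,.22],110))"
```

```text
(array([ 5.4  , -1.792, -0.254]), array([-8.000e-03, -1.000e-02, -8.314e+00]))
```

Call:
carry_out(motion=[{"x": 5.4, "y": -1.8, "z": -0.25, "rz": -8.3}, {"x": 5.4, "y": -1.8, "z": -0.25, "rz": -8.3}, {"x": 5.4, "y": -1.8, "z": -0.25, "rz": -8.3}, {"x": 5.4, "y": -1.8, "z": -0.25, "rz": -8.3}, {"x": 5.4, "y": -1.8, "z": -0.25, "rz": -8.3}, {"x": 5.4, "y": -1.8, "z": -0.25, "rz": -8.3}, {"x": 5.4, "y": -1.8, "z": -0.25, "rz": -8.3}, {"x": 5.4, "y": -1.8, "z": -0.25, "rz": -8.3}])

```text
schema error: expected keys rx, ry, rz, x, y, z, hand
```

Run:
```python
from h import *
s=sense();print(s['tool_pos'],s['ee_rot'],s['joint_pos'])
np.save("s1.npy",s)
a=capture("wrist");b=capture("top");c=capture("side")
cv2.imwrite("pics/w1raw.png",a[:,:,::-1]);
A=cv2.resize(a,(800,600)); B=cv2.resize(b,(400,300),interpolation=cv2.INTER_AREA);C=cv2.resize(c,(400,300),interpolation=cv2.INTER_AREA)
cv2.imwrite("pics/w1.png",A[:,:,::-1]);cv2.imwrite("pics/tc1.png",np.hstack([B,C])[:,:,::-1])
```

```text
[ 0.25953774 -0.51229049  0.20442817] [-1.79884867e+02 -1.59903095e-02  2.68592956e+01] [-7.17640675e+01  1.18795275e+01  8.83938563e+01 -1.47641429e-03
  7.98428448e+01 -8.62311737e+00]
```

View pics/w1.png

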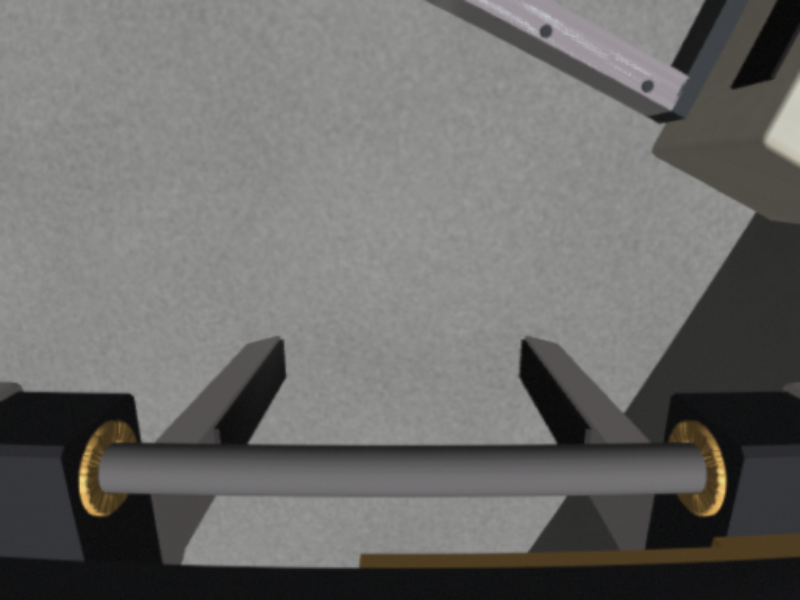

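View pics/tc1.png

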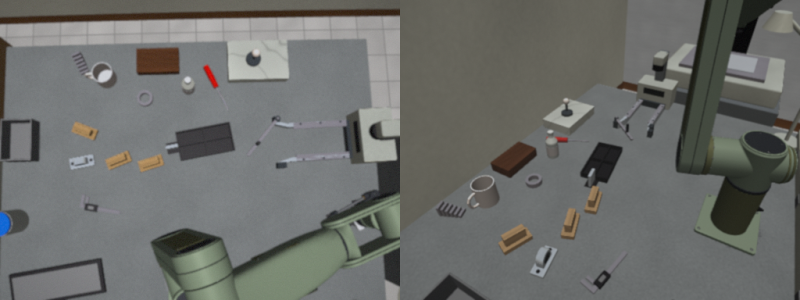

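The move was refused because every key is needed in each row. The pictures show the arm still at its start pose.

Call:
carry_out(motion=[{"x": 5.4, "y": -1.8, "z": -0.25, "rx": 0, "ry": 0, "rz": -8.3, "hand": 0.6}, {"x": 5.4, "y": -1.8, "z": -0.25, "rx": 0, "ry": 0, "rz": -8.3, "hand": 0.6}, {"x": 5.4, "y": -1.8, "z": -0.25, "rx": 0, "ry": 0, "rz": -8.3, "hand": 0.6}, {"x": 5.4, "y": -1.8, "z": -0.25, "rx": 0, "ry": 0, "rz": -8.3, "hand": 0.6}, {"x": 5.4, "y": -1.8, "z": -0.25, "rx": 0, "ry": 0, "rz": -8.3, "hand": 0.6}, {"x": 5.4, "y": -1.8, "z": -0.25, "rx": 0, "ry": 0, "rz": -8.3, "hand": 0.6}, {"x": 5.4, "y": -1.8, "z": -0.25, "rx": 0, "ry": 0, "rz": -8.3, "hand": 0.6}, {"x": 5.4, "y": -1.8, "z": -0.25, "rx": 0, "ry": 0, "rz": -8.3, "hand": 0.6}])

```text
t: 1.25
tool_pos: [0.5004, -0.2694, 0.2202]
ee_rot: [-180.0, -0.0, 110.2]
wrist_force: [0.1, -0.0, 0.8]
gripper_width: 0.601
finger_force: 0.0
```

```bash
cat >> h.py <<'E'
def snap(tag):
    s=sense(); im=capture("wrist"); np.save(f"s_{tag}.npy",s,allow_pickle=True); cv2.imwrite(f"pics/{tag}_raw.png",im[:,:,::-1]); return s,im
def ld(tag): return np.load(f"s_{tag}.npy",allow_pickle=True).item()
E
python3 - <<'E'
from h import *
s,a=snap("w2")
b=capture("top");c=capture("side")
A=cv2.resize(a,(400,300),interpolation=cv2.INTER_AREA)
c=c[0:384,200:512]
up=lambda m,w,h:cv2.resize(m,(w,h),interpolation=cv2.INTER_CUBIC)
# left: wrist (512x384); right: top lower part
M=np.zeros((600,800,3),np.uint8)
M[:384,:512]=a; M[:384,512:800]=up(c,288,384)[:, :288]
M[384:584,:]=up(b[220:360],800,200) if 0 else cv2.resize(b[256:384],(800,200))
cv2.imwrite("pics/m2.png",M[:,:,::-1])
E
```

```text
(no output)
```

View pics/m2.png

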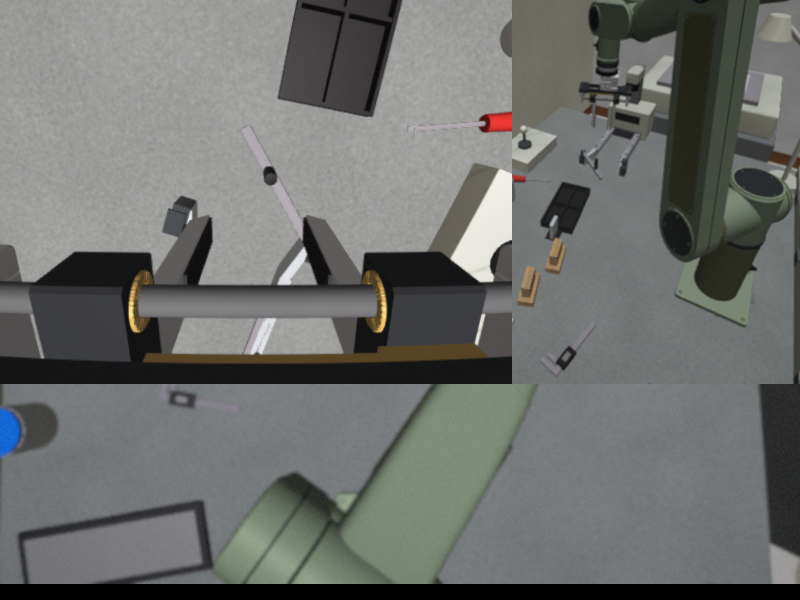

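The wrist picture shows the knob top at (270,177), the bar tip at (248,129), the catch at (182,215), and the tray's inner corners at (279,98) and (372,116). No other housings are hidden, so there is one housing and three fillers.

Run:
```python
from h import *
np.set_printoptions(precision=4,suppress=True)
s=ld("w2");print(s['tool_pos'],s['ee_rot'])
print(atz("wrist",[(270,177)],.096,s),atz("wrist",[(248,130)],.054,s),atz("wrist",[(279,98),(372,116)],.026,s))
sc=800/512
print("tri",tri(ray("wrist",[(270,177),(248,130)],s),ray("top",[(516,286),(499,309)],sc=sc)))
# theta: pivot known guess; knob pos
k=atz("wrist",[(270,177)],.096,s)[0];t=atz("wrist",[(248,130)],.054,s)[0]
d=(t-k)[:2];d/=np.linalg.norm(d);piv=k[:2]-.13*d;print("pivot",piv,"theta",np.degrees(np.arctan2(d[1],-d[0])))
print(go([k[0],k[1],.06],110))
for th in (60,75,90,100,104):
    a=np.radians(th);q=piv+.13*np.array([-np.cos(a),np.sin(a)]);print(th,q,go([*q,.06],110)[0])
```

```text
[ 0.5004 -0.2694  0.2202] [-179.9841   -0.0216  110.2234]
[[ 0.5105 -0.2577  0.096 ]] [[ 0.4734 -0.224   0.054 ]] [[ 0.4946 -0.1783  0.026 ]
 [ 0.6061 -0.1585  0.026 ]]
tri [[ 0.5164 -0.2677  0.0398]
 [ 0.4715 -0.2254  0.0722]]
pivot [ 0.6067 -0.3452] theta 42.27982195571153
(array([0.134, 0.235, 2.671]), array([-0.001, -0.002, -0.026]))
60 [ 0.5417 -0.2326] [0.352 0.865 2.671]
75 [ 0.573  -0.2196] [0.38  1.43  2.671]
90 [ 0.6067 -0.2152] [0.26  1.983 2.671]
100 [ 0.6292 -0.2171] [0.102 2.326 2.671]
104 [ 0.6381 -0.219 ] [0.022 2.455 2.671]
```

Call:
carry_out(motion=[{"x": 0.13, "y": 0.23, "z": 1.0, "rx": 0, "ry": 0, "rz": 0, "hand": 0.5}, {"x": 0.13, "y": 0.23, "z": 2.0, "rx": 0, "ry": 0, "rz": 0, "hand": 0.5}, {"x": 0.13, "y": 0.23, "z": 2.65, "rx": 0, "ry": 0, "rz": 0, "hand": 0.5}, {"x": 0.13, "y": 0.23, "z": 2.65, "rx": 0, "ry": 0, "rz": 0, "hand": 0.3}, {"x": 0.13, "y": 0.23, "z": 2.65, "rx": 0, "ry": 0, "rz": 0, "hand": 0.05}, {"x": 0.13, "y": 0.23, "z": 2.65, "rx": 0, "ry": 0, "rz": 0, "hand": 0.05}, {"x": 0.13, "y": 0.23, "z": 2.65, "rx": 0, "ry": 0, "rz": 0, "hand": 0.05}, {"x": 0.13, "y": 0.23, "z": 2.65, "rx": 0, "ry": 0, "rz": 0, "hand": 0.05}], newtons=8)

```text
t: 2.4
tool_pos: [0.5118, -0.2593, 0.0638]
ee_rot: [179.9, 0.2, 109.9]
wrist_force: [-0.4, 0.7, 7.2]
gripper_width: 0.147
finger_force: 8.0
```

Call:
carry_out(motion=[{"x": 0.15, "y": 0.35, "z": -0.1, "rx": 0, "ry": 0, "rz": 0, "hand": 0.05}, {"x": 0.22, "y": 0.63, "z": -0.1, "rx": 0, "ry": 0, "rz": 0, "hand": 0.05}, {"x": 0.25, "y": 0.95, "z": -0.1, "rx": 0, "ry": 0, "rz": 0, "hand": 0.05}, {"x": 0.25, "y": 1.2, "z": -0.1, "rx": 0, "ry": 0, "rz": 0, "hand": 0.05}, {"x": 0.2, "y": 1.5, "z": -0.1, "rx": 0, "ry": 0, "rz": 0, "hand": 0.05}, {"x": 0.13, "y": 1.75, "z": -0.1, "rx": 0, "ry": 0, "rz": 0, "hand": 0.05}, {"x": -0.03, "y": 2.09, "z": -0.1, "rx": 0, "ry": 0, "rz": 0, "hand": 0.05}, {"x": -0.1, "y": 2.22, "z": -0.1, "rx": 0, "ry": 0, "rz": 0, "hand": 0.05}])

```text
t: 3.4
tool_pos: [0.639, -0.2183, 0.0669]
ee_rot: [180.0, -0.0, 109.9]
wrist_force: [-1.1, 1.3, -2.8]
gripper_width: 0.146
finger_force: 8.0
```

Call:
carry_out(motion=[{"x": 0, "y": 0, "z": 0, "rx": 0, "ry": 0, "rz": 0, "hand": 0.05}, {"x": 0, "y": 0, "z": 0, "rx": 0, "ry": 0, "rz": 0, "hand": 0.4}, {"x": 0, "y": 0, "z": 0, "rx": 0, "ry": 0, "rz": 0, "hand": 0.4}, {"x": 0, "y": 0, "z": -1, "rx": 0, "ry": 0, "rz": 0, "hand": 0.4}, {"x": 0, "y": 0, "z": -2, "rx": 0, "ry": 0, "rz": 0, "hand": 0.6}, {"x": 0, "y": 0, "z": -2.7, "rx": 0, "ry": 0, "rz": 0, "hand": 0.6}])

```text
t: 4.15
tool_pos: [0.6387, -0.2197, 0.2346]
ee_rot: [179.8, 0.3, 109.8]
wrist_force: [-0.2, -0.3, 0.2]
gripper_width: 0.574
finger_force: 0.0
```

```bash
python3 -c "
from h import *
print(go([.50,.20,.35],90))"
```

```text
(array([ 7.355,  0.207, -1.959]), array([0.029, 0.024, 1.983]))
```

Call:
carry_out(motion=[{"x": 0.9, "y": 0.2, "z": -0.6, "rx": 0, "ry": 0, "rz": 1.0, "hand": 0.8}, {"x": 1.8, "y": 0.7, "z": -1.2, "rx": 0, "ry": 0, "rz": 2.0, "hand": 0.8}, {"x": 2.6, "y": 1.0, "z": -1.9, "rx": 0, "ry": 0, "rz": 2.0, "hand": 0.8}, {"x": 2.6, "y": 1.0, "z": -1.9, "rx": 0, "ry": 0, "rz": 2.0, "hand": 0.8}, {"x": 2.6, "y": 1.0, "z": -1.9, "rx": 0, "ry": 0, "rz": 2.0, "hand": 0.8}])

```text
t: 4.78
tool_pos: [0.6414, -0.0515, 0.3448]
ee_rot: [179.8, 0.1, 89.9]
wrist_force: [-0.4, 0.6, -0.2]
gripper_width: 0.802
finger_force: 0.0
```

Run:
```python
from h import *
s,a=snap("w3");print(s['tool_pos'],s['ee_rot'])
print(go([.50,.20,.35],90))
```

```text
[ 0.64137659 -0.05152603  0.34479762] [1.79847062e+02 8.47534026e-02 8.99164469e+01]
(array([ 4.201, -2.359, -0.121]), array([-0.003,  0.006, -0.017]))
```

Call:
carry_out(motion=[{"x": 1, "y": -0.5, "z": -0.1, "rx": 0, "ry": 0, "rz": 0, "hand": 0.8}, {"x": 2, "y": -1.1, "z": -0.1, "rx": 0, "ry": 0, "rz": 0, "hand": 0.8}, {"x": 3, "y": -1.7, "z": -0.1, "rx": 0, "ry": 0, "rz": 0, "hand": 0.8}, {"x": 4, "y": -2.3, "z": -0.1, "rx": 0, "ry": 0, "rz": 0, "hand": 0.8}, {"x": 4.2, "y": -2.35, "z": -0.1, "rx": 0, "ry": 0, "rz": 0, "hand": 0.8}, {"x": 4.2, "y": -2.35, "z": -0.1, "rx": 0, "ry": 0, "rz": 0, "hand": 0.8}])

```text
t: 5.58
tool_pos: [0.4995, 0.201, 0.3475]
ee_rot: [-179.8, 0.1, 90.0]
wrist_force: [0.6, -0.7, 1.6]
gripper_width: 0.799
finger_force: 0.0
```

Run:
```python
from h import *
s,a=snap("w4");print(s['tool_pos'],s['ee_rot'])
b=cv2.imread("pics/w3_raw.png")
M=np.vstack([cv2.resize(a[:264,60:460,::-1],(800,528)) ])
cv2.imwrite("pics/w4.png",M)
cv2.imwrite("pics/w3.png",cv2.resize(b[:290,0:400],(800,580)))
```

```text
[0.49948003 0.20100893 0.3474685 ] [-1.79817709e+02  6.61050338e-02  8.99570864e+01]
```

View pics/w4.png

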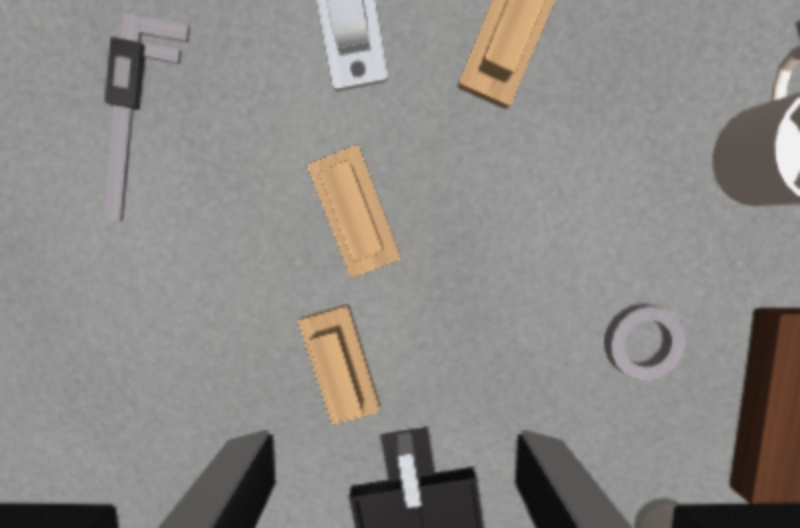

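View pics/w3.png

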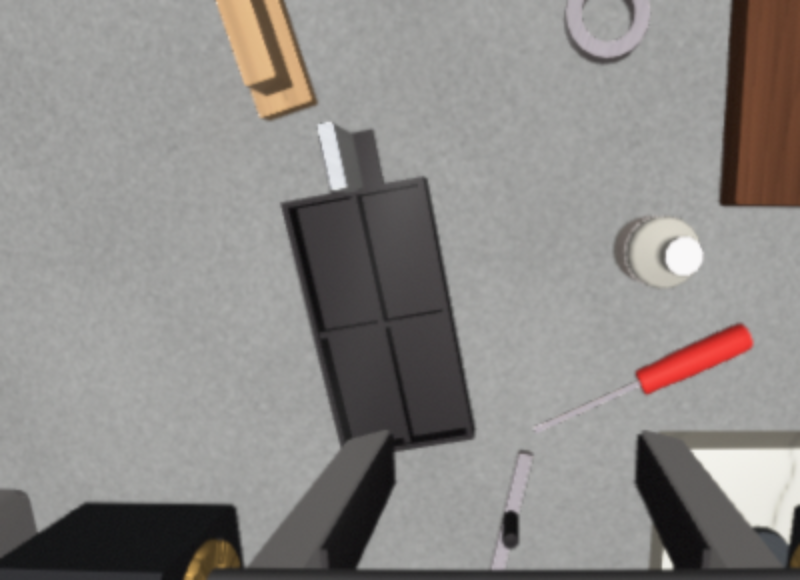

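The w4 crop shows filler B at (354,212), C at (340,365), the housing's lower end at (358,80), and A's lower end at (485,95). In w3 the tray's corners are (283,203), (426,178) and (473,436), with the fin top from (325,123) to (339,189) and the latch swung away at (510,528).

Run:
```python
from h import *
np.set_printoptions(precision=4,suppress=True)
s3,s4=ld("w3"),ld("w4"); o=lambda q:(np.array(q,float)+.5)/2-.5+[60,0]
w3=lambda q:(np.array(q,float)+.5)/2-.5
print("tri tray corners, C corners",tri(ray("wrist",w3([(283,203),(426,178),(313,101),(263,118),(325,123)]),s3),ray("wrist",o([(352,491),(473,471),(380,410),(332,424),(404,433)]),s4)))
T=atz("wrist",w3([(283,203),(426,178),(473,436)]),.026,s3);print("tray",T,np.linalg.norm(T[1]-T[0]),np.linalg.norm(T[1]-T[2]))
y=(T[1]-T[2])[:2];print("centre",(T[0]+T[2])/2,"yaw",np.degrees(np.arctan2(y[1],y[0]))-90)
Fn=atz("wrist",w3([(325,123),(339,190)]),.062,s3);print("fin",Fn)
for n,q,z in [("B",[(308,166),(357,147),(400,257),(354,276)],.02),("C",[(299,320),(348,305),(380,410),(332,424)],.02)]:
    Q=atz("wrist",o(q),z,s4);d=Q[2]-Q[1]+Q[3]-Q[0];print(n,Q.mean(0),np.degrees(np.arctan2(d[1],d[0]))%180,np.linalg.norm(d)/2,np.linalg.norm(Q[1]-Q[0]))
Q=atz("wrist",o([(335,88),(386,79)]),.014,s4);d=Q[1]-Q[0];n=np.array([-d[1],d[0]])/np.hypot(*d[:2]);print("H",Q,Q.mean(0)[:2]+n*.048,np.degrees(np.arctan2(n[1],n[0])))
Q=atz("wrist",o([(460,86),(510,106)]),.02,s4);d=Q[1]-Q[0];n=np.array([-d[1],d[0]])/np.hypot(*d[:2]);print("A",Q,Q.mean(0)[:2]+n*.048,np.degrees(np.arctan2(n[1],n[0])))
```

```text
tri tray corners, C corners [[0.4586 0.039  0.0166]
 [0.5704 0.0564 0.0077]
 [0.4857 0.1153 0.0138]
 [0.4442 0.103  0.014 ]
 [0.503  0.098  0.0317]]
tray [[ 0.4601  0.0377  0.026 ]
 [ 0.5738  0.0555  0.026 ]
 [ 0.6067 -0.1559  0.026 ]] 0.11506108070904411 0.21389088532703945
centre [ 0.5334 -0.0591  0.026 ] yaw 8.850793120928628
fin [[0.5079 0.0912 0.062 ]
 [0.5152 0.045  0.062 ]]
B [0.4671 0.2821 0.02  ] 111.8689692199426 0.09224845059206596 0.04130694830897425
C [0.4524 0.1563 0.02  ] 105.72252798077143 0.09422646585333995 0.04290015485615345
H [[0.4524 0.3767 0.014 ]
 [0.4921 0.3831 0.014 ]] [0.4646 0.4273] 99.18032637188738
A [[0.549  0.3768 0.02  ]
 [0.588  0.3624 0.02  ]] [0.5851 0.4147] 69.80831080472241
```

```bash
cat >> h.py <<'E'
from scipy.optimize import minimize
def box(lx,ly,z0,z1,cx=0,cy=0): return np.array([[cx+i*lx/2,cy+j*ly/2,z] for i in(-1,1) for j in(-1,1) for z in(z0,z1)])
FIL=[box(.096,.044,0,.020),box(.070,.024,.020,.058)]
arc=np.array([[.025*np.cos(t),y,.034+.025*np.sin(t)] for t in np.linspace(0,np.pi,9) for y in(-.012,.012)])
HOU=[box(.096,.044,0,.014),np.vstack([box(.05,.024,.014,.034),arc])]
TRA=[box(.115,.219,0,.026),box(.044,.047,0,.005,0,.131),box(.012,.047,0,.062,0,.131)]
U=4
def render(n,model,p,s,shape,z=0):
    m=np.zeros((shape[0]*U,shape[1]*U),np.uint8); c,sn=np.cos(p[2]),np.sin(p[2])
    for b in model:
        W=np.c_[p[0]+c*b[:,0]-sn*b[:,1],p[1]+sn*b[:,0]+c*b[:,1],b[:,2]+z]
        q=proj(n,W,s,U); cv2.fillConvexPoly(m,cv2.convexHull(np.round(q*16).astype(np.int32)),1,cv2.LINE_8,4)
    return m
def mask(im,kind):
    f=im.astype(int)
    if kind=="wood": return ((f[...,0]-f[...,2])>35)
    if kind=="dark": return f.max(2)<72
    return f.min(2)>150
def fit(n,im,s,model,kind,p0,z=0,ign=None,roi=None):
    "p0=(x,y,yaw deg) -> refined, IoU. ign: rows below which to ignore"
    p0=np.array([p0[0],p0[1],np.radians(p0[2])])
    M=cv2.resize(mask(im,kind).astype(np.uint8)*255,None,fx=U,fy=U,interpolation=cv2.INTER_LINEAR)>127
    g=cv2.dilate(render(n,model,p0,s,im.shape,z),np.ones((12*U,12*U)))>0
    if ign: g[ign*U:]=0
    M&=g
    def cost(d):
        r=(render(n,model,p0+d*[.001,.001,.01],s,im.shape,z)>0)&g
        return -(r&M).sum()/max(1,(r|M).sum())
    b=minimize(cost,np.zeros(3),method="Nelder-Mead",options=dict(initial_simplex=[[0,0,0],[6,0,0],[0,6,0],[0,0,6]],xatol=.05,fatol=1e-4))
    p=p0+b.x*[.001,.001,.01]; return np.round([p[0],p[1],np.degrees(p[2])],4),round(-b.fun,3)
E
python3 - <<'E'
from h import *
i3=cv2.imread("pics/w3_raw.png")[:,:,::-1];i4=cv2.imread("pics/w4_raw.png")[:,:,::-1];t=capture("top")
s3,s4=ld("w3"),ld("w4")
print("px",i4[230:250:8,230:290:10].max(2),i4[25,225:256:6])
print("B",fit("wrist",i4,s4,FIL,"wood",(.467,.282,111.9)))
print("C",fit("wrist",i4,s4,FIL,"wood",(.452,.156,105.7)))
print("A",fit("wrist",i4,s4,FIL,"wood",(.585,.415,69.8)))
print("H",fit("wrist",i4,s4,HOU,"alu",(.465,.427,99)))
print("T",fit("wrist",i3,s3,TRA[:1],"dark",(.533,-.061,8.9),ign=215))
for n,m,k,p in[("B",FIL,"wood",(.467,.282,111.9)),("A",FIL,"wood",(.585,.415,69.8)),("C",FIL,"wood",(.452,.156,105.7)),("H",HOU,"alu",(.465,.427,99)),("T",TRA[:1],"dark",(.533,-.061,8.9))]: print("top",n,fit("top",t,None,m,k,p))
E
```

```text
px [[147 146 149 218  50 149]
 [152 150 151 157  32  13]
 [152  19  39  50  81  48]] [[209 212 218]
 [ 99  99  98]
 [117 117 118]
 [164 167 169]
 [206 210 216]
 [149 149 148]]
B (array([  0.4663,   0.282 , 110.6417]), np.float64(0.974))
C (array([  0.4511,   0.1547, 106.5516]), np.float64(0.934))
A (array([ 0.5871,  0.4182, 67.9164]), np.float64(0.979))
H (array([  0.4629,   0.4303, 100.0886]), np.float64(0.737))
T (array([ 0.533 , -0.063 ,  8.8335]), np.float64(0.757))
top B (array([  0.4623,   0.2792, 108.8665]), np.float64(0.11))
top A (array([ 0.585,  0.415, 69.8  ]), np.float64(-0.0))
top C (array([  0.4512,   0.1537, 105.9047]), np.float64(0.935))
top H (array([ 0.4658,  0.4304, 96.3154]), np.float64(0.157))
top T (array([ 0.5317, -0.059 ,  9.6917]), np.float64(0.909))
```

```bash
sed -i 's/f.max(2)<72/f.max(2)<115/' h.py; python3 -c "
from h import *
i3=cv2.imread('pics/w3_raw.png')[:,:,::-1];print(fit('wrist',i3,ld('w3'),TRA[:1],'dark',(.533,-.061,8.9),ign=215))
print(go([.463,.425,.16],100))"
```

```text
(array([ 0.5323, -0.0603,  9.4338]), np.float64(0.979))
(array([ 3.767, -0.639,  3.124]), array([-0.014,  0.009, -1.023]))
```

Call:
carry_out(motion=[{"x": 1, "y": -0.1, "z": 0.8, "rx": 0, "ry": 0, "rz": -1, "hand": 0.6}, {"x": 2, "y": -0.3, "z": 1.4, "rx": 0, "ry": 0, "rz": -1, "hand": 0.6}, {"x": 2.8, "y": -0.5, "z": 2, "rx": 0, "ry": 0, "rz": -1, "hand": 0.6}, {"x": 3.5, "y": -0.6, "z": 2.7, "rx": 0, "ry": 0, "rz": -1, "hand": 0.6}, {"x": 3.77, "y": -0.64, "z": 3.1, "rx": 0, "ry": 0, "rz": -1, "hand": 0.6}, {"x": 3.77, "y": -0.64, "z": 3.1, "rx": 0, "ry": 0, "rz": -1, "hand": 0.6}])

```text
t: 6.42
tool_pos: [0.4612, 0.4248, 0.1578]
ee_rot: [-179.5, 0.3, 99.9]
wrist_force: [0.5, -0.9, 0.1]
gripper_width: 0.599
finger_force: 0.0
```

Run:
```python
from h import *
s,a=snap("w5");print(s['tool_pos'],s['ee_rot'])
p,q=fit("wrist",a,s,HOU,"alu",(.4629,.4303,100.1));print(p,q)
f=a.copy();r=render("wrist",HOU,[p[0],p[1],np.radians(p[2])],s,a.shape)
c=cv2.findContours(r,0,2)[0];f=cv2.resize(f,None,fx=U,fy=U);cv2.drawContours(f,c,-1,(255,0,0),2)
f=f[:1200,400:1648];cv2.imwrite("pics/w5.png",cv2.resize(f,(624,600))[:,:,::-1])
print(go([p[0],p[1],.027],p[2]))
```

```text
[0.46120976 0.42484965 0.1577813 ] [-179.47975964    0.28067302   99.85319046]
[ 0.464   0.4262 99.9539] 0.764
(array([0.025, 0.03 , 2.228]), array([-0.026,  0.019, -0.016]))
```

View pics/w5.png

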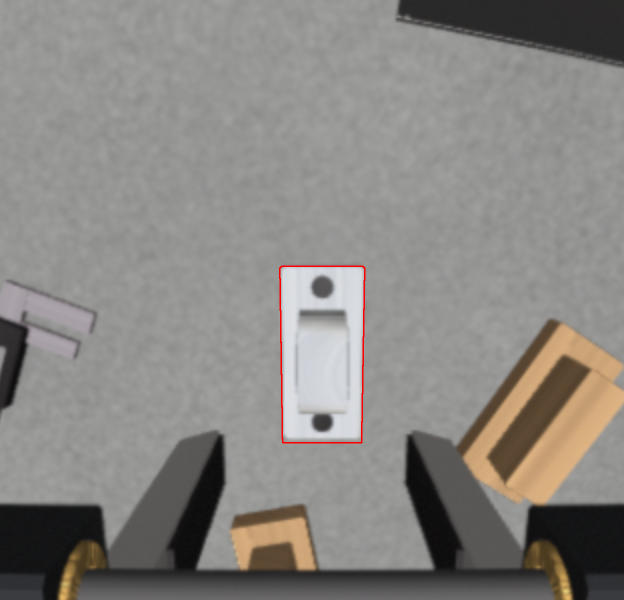

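Housing at (322,355) in the crop, and the outline fits it. Grasping.

Call:
carry_out(motion=[{"x": 0.03, "y": 0.03, "z": 0.9, "rx": 0, "ry": 0, "rz": 0, "hand": 0.6}, {"x": 0.03, "y": 0.03, "z": 1.8, "rx": 0, "ry": 0, "rz": 0, "hand": 0.6}, {"x": 0.03, "y": 0.03, "z": 2.2, "rx": 0, "ry": 0, "rz": 0, "hand": 0.6}, {"x": 0.03, "y": 0.03, "z": 2.2, "rx": 0, "ry": 0, "rz": 0, "hand": 0.4}, {"x": 0.03, "y": 0.03, "z": 2.2, "rx": 0, "ry": 0, "rz": 0, "hand": 0.1}, {"x": 0.03, "y": 0.03, "z": 2.2, "rx": 0, "ry": 0, "rz": 0, "hand": 0.1}, {"x": 0.03, "y": 0.03, "z": 2.2, "rx": 0, "ry": 0, "rz": 0, "hand": 0.1}], newtons=30)

```text
t: 7.35
tool_pos: [0.4652, 0.4298, 0.0337]
ee_rot: [179.9, -0.1, 99.9]
wrist_force: [-1.3, -1.7, 5.8]
gripper_width: 0.25
finger_force: 30.0
```

Call:
carry_out(motion=[{"x": 0, "y": 0, "z": -0.6, "rx": 0, "ry": 0, "rz": 0, "hand": 0.1}, {"x": 0, "y": 0, "z": -1.3, "rx": 0, "ry": 0, "rz": 0, "hand": 0.1}, {"x": 0, "y": 0, "z": -1.8, "rx": 0, "ry": 0, "rz": 0, "hand": 0.1}, {"x": 0, "y": 0, "z": -1.8, "rx": 0, "ry": 0, "rz": 0, "hand": 0.1}])

```text
t: 7.85
tool_pos: [0.4665, 0.4309, 0.1431]
ee_rot: [179.6, -0.2, 99.9]
wrist_force: [-0.1, -0.3, -1.6]
gripper_width: 0.251
finger_force: 30.0
```

```bash
cat >> h.py <<'E'
TR=(.5323,-.0603,9.43)
CELL=[(-.0275,-.0535),(.0275,-.0535),(-.0275,.0535),(.0275,.0535)]
def cell(i,tr):
    a=np.radians(tr[2]);x,y=CELL[i];return np.array([tr[0]+np.cos(a)*x-np.sin(a)*y,tr[1]+np.sin(a)*x+np.cos(a)*y])
E
python3 - <<'E'
from h import *
for i in range(4):print(i,cell(i,TR),go([*cell(i,TR),.135],TR[2]+90))
E
```

```text
0 [ 0.5139372 -0.1175827] (array([-9.141, -0.791,  0.1  ]), array([ 0.041, -0.018,  0.045]))
1 [ 0.56819395 -0.10857136] (array([-9.149,  0.126,  0.107]), array([ 0.041, -0.018,  0.045]))
2 [ 0.49640605 -0.01202864] (array([-7.358, -0.777,  0.106]), array([ 0.041, -0.018,  0.045]))
3 [ 0.5506628 -0.0030173] (array([-7.365,  0.14 ,  0.113]), array([ 0.041, -0.018,  0.045]))
```

Call:
carry_out(motion=[{"x": -0.7, "y": -0.1, "z": -0.3, "rx": 0, "ry": 0, "rz": 0, "hand": 0.1}, {"x": -1.6, "y": -0.2, "z": -0.3, "rx": 0, "ry": 0, "rz": 0, "hand": 0.1}, {"x": -2.5, "y": -0.3, "z": -0.3, "rx": 0, "ry": 0, "rz": 0, "hand": 0.1}, {"x": -3.4, "y": -0.4, "z": -0.3, "rx": 0, "ry": 0, "rz": 0, "hand": 0.1}, {"x": -4.3, "y": -0.5, "z": -0.3, "rx": 0, "ry": 0, "rz": 0, "hand": 0.1}, {"x": -5.2, "y": -0.6, "z": -0.3, "rx": 0, "ry": 0, "rz": 0, "hand": 0.1}, {"x": -6.1, "y": -0.7, "z": -0.3, "rx": 0, "ry": 0, "rz": 0, "hand": 0.1}, {"x": -7, "y": -0.8, "z": -0.3, "rx": 0, "ry": 0, "rz": 0, "hand": 0.1}])

```text
t: 8.85
tool_pos: [0.4876, 0.0057, 0.1555]
ee_rot: [-179.9, -0.0, 99.9]
wrist_force: [0.8, -0.4, -1.8]
gripper_width: 0.254
finger_force: 30.0
```

Call:
carry_out(motion=[{"x": -0.8, "y": 0, "z": 0, "rx": 0, "ry": 0, "rz": 0, "hand": 0.1}, {"x": -1.6, "y": 0, "z": 0.2, "rx": 0, "ry": 0, "rz": 0, "hand": 0.1}, {"x": -2.14, "y": 0, "z": 0.4, "rx": 0, "ry": 0, "rz": 0, "hand": 0.1}, {"x": -2.14, "y": 0, "z": 0.4, "rx": 0, "ry": 0, "rz": 0, "hand": 0.1}, {"x": -2.14, "y": 0, "z": 0.4, "rx": 0, "ry": 0, "rz": 0, "hand": 0.1}, {"x": -2.14, "y": 0, "z": 0.4, "rx": 0, "ry": 0, "rz": 0, "hand": 0.1}])

```text
t: 9.6
tool_pos: [0.5107, -0.1181, 0.1333]
ee_rot: [-180.0, -0.0, 99.9]
wrist_force: [0.1, 0.6, -0.9]
gripper_width: 0.253
finger_force: 30.0
```

Run:
```python
from h import *
s,a=snap("w6");print(s['tool_pos'],s['ee_rot'],s['gripper_width'])
s2=sense();print(s2['tool_pos'])
t=s['tool_pos'];z=t[2]-.0337
print("held",fit("wrist",a,s,HOU,"alu",(t[0],t[1]-.003,99.5),z=z))
tp=fit("wrist",a,s,TRA[:1],"dark",TR,ign=150);print("tray",tp)
f=a.copy()
print(cell(0,TR),cell(0,tp[0]))
cv2.imwrite("pics/w6.png",cv2.resize(a,(750,562))[:,:,::-1])
```

```text
[ 0.51072775 -0.11807225  0.13325456] [-1.79982936e+02 -2.85569000e-02  9.99471638e+01] 0.2525949749123761
[ 0.51092718 -0.11816714  0.13350361]
held (array([  0.5073,  -0.1205, 100.0019]), np.float64(0.731))
tray (array([ 0.5326, -0.0605,  9.5642]), np.float64(0.985))
[ 0.5139372 -0.1175827] [ 0.51437141 -0.11782555]
```

View pics/w6.png

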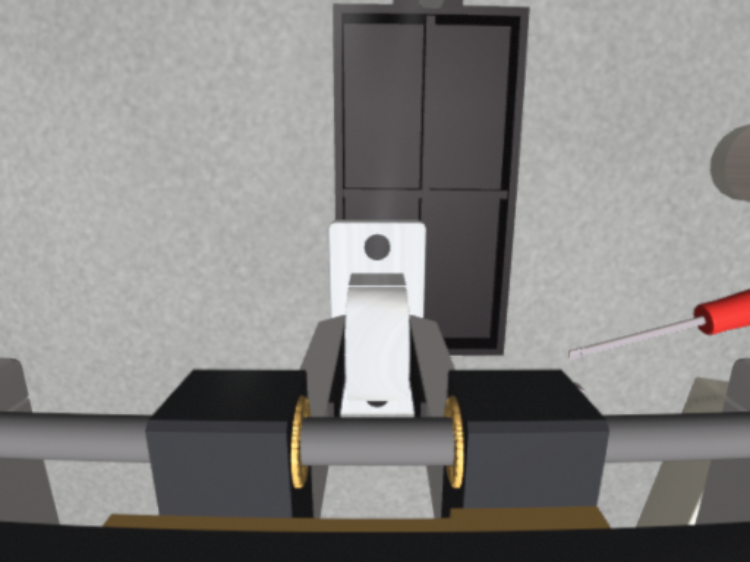

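The picture shows the held housing over cell0: foot top-left corner at (331,224), tray left wall at x≈336. It needs to shift a few mm to the right.

Call:
carry_out(motion=[{"x": 0.03, "y": 0.1, "z": 0.5, "rx": 0, "ry": 0, "rz": 0.04, "hand": 0.1}, {"x": 0.03, "y": 0.1, "z": 1.0, "rx": 0, "ry": 0, "rz": 0.04, "hand": 0.1}, {"x": 0.03, "y": 0.1, "z": 1.0, "rx": 0, "ry": 0, "rz": 0.04, "hand": 0.1}, {"x": 0.03, "y": 0.1, "z": 1.0, "rx": 0, "ry": 0, "rz": 0.04, "hand": 0.1}])

```text
t: 10.15
tool_pos: [0.5174, -0.1163, 0.0746]
ee_rot: [179.9, 0.1, 99.5]
wrist_force: [0.6, -0.3, -1.3]
gripper_width: 0.25
finger_force: 30.0
```

Run:
```python
from h import *
s,a=snap("w7");print(s['tool_pos'],s['ee_rot'],s['gripper_width'])
t=s['tool_pos'];z=t[2]-.0337
print("held",fit("wrist",a,s,HOU,"alu",(t[0]-.002,t[1]-.003,99.5),z=z,ign=225))
tp=fit("wrist",a,s,TRA[:1],"dark",TR,ign=145);print("tray",tp,cell(0,tp[0]))
cv2.imwrite("pics/w7.png",cv2.resize(a[60:300,160:400],(600,600),interpolation=cv2.INTER_CUBIC)[:,:,::-1])
```

```text
[ 0.51744564 -0.11634537  0.07462364] [1.79907216e+02 5.41371178e-02 9.95076857e+01] 0.2500891950398299
held (array([ 0.5186, -0.12  , 99.4731]), np.float64(0.835))
tray (array([ 0.5324, -0.0581,  9.5163]), np.float64(0.996)) [ 0.5141235  -0.11541029]
```

View pics/w7.png

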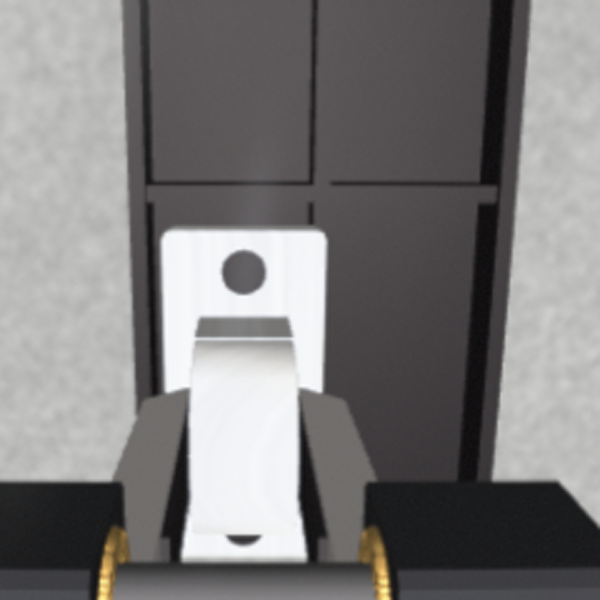

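Crop: foot spans x 162–326 with its front edge at y=228. The cell's walls are at 148 and 310, and the cross wall's edge is at y≈202. I'll work out the offset.

Run:
```python
from h import *
s=ld("w7");zt=s['tool_pos'][2]-.0337+.014
c=lambda q:(np.array(q,float)+.5)/2.5-.5+[160,60]
f=atz("wrist",c([(162,230),(326,230),(244,228)]),zt,s);w=atz("wrist",c([(148,202),(311,202),(229,202)]),.026,s)
a=np.radians(99.5);ax=np.array([np.cos(a),np.sin(a)]);ac=np.array([np.sin(a),-np.cos(a)])
print("foot across",f[:,:2]@ac,"cell",w[:,:2]@ac);print("gap along",(w[2]-f[2])[:2]@ax)
```

```text
foot across [0.47074649 0.5131849  0.49196376] cell [0.46376131 0.511698   0.48758821]
gap along 0.0041450156400747095
```

Call:
carry_out(motion=[{"x": 0.03, "y": -0.07, "z": 0.0, "rx": 0, "ry": 0, "rz": 0, "hand": 0.1}, {"x": 0.03, "y": -0.07, "z": 0.15, "rx": 0, "ry": 0, "rz": 0, "hand": 0.1}, {"x": 0.03, "y": -0.07, "z": 0.3, "rx": 0, "ry": 0, "rz": 0, "hand": 0.1}, {"x": 0.03, "y": -0.07, "z": 0.45, "rx": 0, "ry": 0, "rz": 0, "hand": 0.1}, {"x": 0.03, "y": -0.07, "z": 0.55, "rx": 0, "ry": 0, "rz": 0, "hand": 0.1}, {"x": 0.03, "y": -0.07, "z": 0.55, "rx": 0, "ry": 0, "rz": 0, "hand": 0.1}])

```text
t: 10.95
tool_pos: [0.5116, -0.1152, 0.0396]
ee_rot: [-179.9, -0.0, 99.5]
wrist_force: [0.4, 0.9, -1.5]
gripper_width: 0.257
finger_force: 30.0
```

Call:
carry_out(motion=[{"x": 0, "y": 0, "z": 0.05, "rx": 0, "ry": 0, "rz": 0, "hand": 0.1}, {"x": 0, "y": 0, "z": 0.03, "rx": 0, "ry": 0, "rz": 0, "hand": 0.4}, {"x": 0, "y": 0, "z": 0.0, "rx": 0, "ry": 0, "rz": 0, "hand": 0.4}, {"x": 0, "y": 0, "z": -0.5, "rx": 0, "ry": 0, "rz": 0, "hand": 0.4}, {"x": 0, "y": 0, "z": -1.2, "rx": 0, "ry": 0, "rz": 0, "hand": 0.4}, {"x": 0, "y": 0, "z": -2, "rx": 0, "ry": 0, "rz": 0, "hand": 0.4}, {"x": 0, "y": 0, "z": -2, "rx": 0, "ry": 0, "rz": 0, "hand": 0.4}])

```text
t: 11.82
tool_pos: [0.5158, -0.1168, 0.1656]
ee_rot: [179.5, 0.3, 99.5]
wrist_force: [0.5, -0.7, 0.3]
gripper_width: 0.397
finger_force: 0.0
```

Run:
```python
from h import *
s,a=snap("w8");print(s['tool_pos'],s['ee_rot'])
print("H",fit("wrist",a,s,HOU,"alu",(.513,-.117,99.5),z=.005,ign=235))
tp=fit("wrist",a,s,TRA[:1],"dark",TR,ign=160);print("tray",tp,cell(0,tp[0]))
t=capture("top")
print("topC",fit("top",t,None,FIL,"wood",(.4511,.1547,106.5)))
print("topB",fit("top",t,None,FIL,"wood",(.4663,.282,110.6)))
print("topA",fit("top",t,None,FIL,"wood",(.5871,.418,67.9)))
print("topH",fit("top",t,None,HOU,"alu",(.513,-.117,99.5),z=.005))
print(go([.451,.150,.16],106.5))
```

```text
[ 0.51576253 -0.11682563  0.16556057] [179.47266244   0.3215776   99.46195781]
H (array([ 0.5134, -0.1186, 98.8435]), np.float64(0.884))
tray (array([ 0.5325, -0.0606,  9.5488]), np.float64(0.918)) [ 0.51425601 -0.11792065]
topC (array([  0.4513,   0.1542, 106.5637]), np.float64(0.932))
topB (array([  0.4662,   0.282 , 110.8495]), np.float64(0.917))
topA (array([ 0.6126,  0.4617, 67.6541]), np.float64(0.939))
topH (array([  0.5144,  -0.1213, 103.8624]), np.float64(0.254))
(array([ 4.532, -0.28 ,  0.01 ]), array([ 0.005,  0.004, -0.704]))
```

The housing is seated, about 1 mm off the cell centre. Filler A was knocked to about (0.613, 0.462). Next is filler C.

Call:
carry_out(motion=[{"x": 1, "y": -0.1, "z": -0.1, "rx": 0, "ry": 0, "rz": -0.35, "hand": 0.6}, {"x": 2, "y": -0.15, "z": -0.1, "rx": 0, "ry": 0, "rz": -0.7, "hand": 0.6}, {"x": 3, "y": -0.2, "z": -0.1, "rx": 0, "ry": 0, "rz": -0.7, "hand": 0.6}, {"x": 4, "y": -0.28, "z": 0, "rx": 0, "ry": 0, "rz": -0.7, "hand": 0.6}, {"x": 4.53, "y": -0.28, "z": 0, "rx": 0, "ry": 0, "rz": -0.7, "hand": 0.6}, {"x": 4.53, "y": -0.28, "z": 0, "rx": 0, "ry": 0, "rz": -0.7, "hand": 0.6}, {"x": 4.53, "y": -0.28, "z": 0, "rx": 0, "ry": 0, "rz": -0.7, "hand": 0.6}])

```text
t: 12.8
tool_pos: [0.4502, 0.1492, 0.1592]
ee_rot: [-179.9, 0.0, 106.5]
wrist_force: [0.8, -0.0, -0.4]
gripper_width: 0.602
finger_force: 0.0
```

Run:
```python
from h import *
s,a=snap("w9");print(s['tool_pos'],s['ee_rot'])
p,q=fit("wrist",a,s,FIL,"wood",(.4513,.1545,106.5));print(p,q,go([p[0],p[1],.029],p[2]))
```

```text
[0.4501948  0.14916368 0.15920236] [-1.79855304e+02  1.67706492e-02  1.06461358e+02]
[  0.4516   0.1548 106.261 ] 0.972 (array([0.091, 0.048, 2.175]), array([-0.011,  0.001,  0.014]))
```

Call:
carry_out(motion=[{"x": 0.09, "y": 0.05, "z": 0.9, "rx": 0, "ry": 0, "rz": 0, "hand": 0.5}, {"x": 0.09, "y": 0.05, "z": 1.8, "rx": 0, "ry": 0, "rz": 0, "hand": 0.5}, {"x": 0.09, "y": 0.05, "z": 2.15, "rx": 0, "ry": 0, "rz": 0, "hand": 0.5}, {"x": 0.09, "y": 0.05, "z": 2.15, "rx": 0, "ry": 0, "rz": 0, "hand": 0.4}, {"x": 0.09, "y": 0.05, "z": 2.15, "rx": 0, "ry": 0, "rz": 0, "hand": 0.1}, {"x": 0.09, "y": 0.05, "z": 2.15, "rx": 0, "ry": 0, "rz": 0, "hand": 0.1}, {"x": 0.09, "y": 0.05, "z": 2.15, "rx": 0, "ry": 0, "rz": 0, "hand": 0.1}, {"x": 0.09, "y": 0.05, "z": 2.15, "rx": 0, "ry": 0, "rz": 0, "hand": 0.1}])

```text
t: 13.85
tool_pos: [0.4536, 0.1559, 0.0328]
ee_rot: [179.8, 0.1, 106.5]
wrist_force: [-1.8, -2.5, 5.8]
gripper_width: 0.256
finger_force: 30.0
```

Run:
```python
from h import *
s=sense();np.save("s_g.npy",s,allow_pickle=True);t=s['tool_pos']
p=np.array([.4516,.1548]);a=np.radians(s['ee_rot'][2]);ax=np.array([np.cos(a),np.sin(a)]);ac=np.array([np.sin(a),-np.cos(a)])
print(t,s['ee_rot'],"TCP-piece along,across",(t[:2]-p)@ax,(t[:2]-p)@ac)
# target over cell1
yaw=99.5;ax=np.array([np.cos(np.radians(yaw)),np.sin(np.radians(yaw))])
TR=(.5325,-.0605,9.5)
for i in(1,2,3):
    c=cell(i,TR)+ax*((t[:2]-p)@np.array([np.cos(a),np.sin(a)]));print(i,c,go([*c,.14],yaw))
```

```text
[0.45357273 0.15589878 0.0327843 ] [1.79846396e+02 5.64544106e-02 1.06476026e+02] TCP-piece along,across 0.0004941691434710044 0.00220335377257726
1 [ 0.56837134 -0.10824008] (array([-4.766,  0.591, -1.781]), array([0.016, 0.005, 0.698]))
2 [ 0.49646554 -0.01178514] (array([-2.884, -0.102, -1.784]), array([0.016, 0.005, 0.698]))
3 [ 0.55071125 -0.00270752] (array([-2.996,  0.808, -1.782]), array([0.016, 0.005, 0.698]))
```

Call:
carry_out(motion=[{"x": 0, "y": 0, "z": -0.9, "rx": 0, "ry": 0, "rz": 0, "hand": 0.1}, {"x": 0, "y": 0, "z": -1.8, "rx": 0, "ry": 0, "rz": 0, "hand": 0.1}, {"x": -0.9, "y": 0.2, "z": -1.8, "rx": 0, "ry": 0, "rz": 0.35, "hand": 0.1}, {"x": -1.8, "y": 0.4, "z": -1.8, "rx": 0, "ry": 0, "rz": 0.7, "hand": 0.1}, {"x": -2.7, "y": 0.5, "z": -1.8, "rx": 0, "ry": 0, "rz": 0.7, "hand": 0.1}, {"x": -3.6, "y": 0.6, "z": -1.8, "rx": 0, "ry": 0, "rz": 0.7, "hand": 0.1}, {"x": -4.4, "y": 0.6, "z": -1.8, "rx": 0, "ry": 0, "rz": 0.7, "hand": 0.1}, {"x": -4.77, "y": 0.59, "z": -1.7, "rx": 0, "ry": 0, "rz": 0.7, "hand": 0.1}])

```text
t: 14.85
tool_pos: [0.568, -0.1106, 0.1335]
ee_rot: [179.9, 0.0, 99.3]
wrist_force: [-0.8, -0.1, -0.8]
gripper_width: 0.255
finger_force: 30.0
```

Call:
carry_out(motion=[{"x": 0, "y": 0, "z": 0, "rx": 0, "ry": 0, "rz": 0, "hand": 0.1}, {"x": 0, "y": 0, "z": 0.5, "rx": 0, "ry": 0, "rz": 0, "hand": 0.1}, {"x": 0, "y": 0, "z": 0.9, "rx": 0, "ry": 0, "rz": 0, "hand": 0.1}, {"x": 0, "y": 0, "z": 0.9, "rx": 0, "ry": 0, "rz": 0, "hand": 0.1}, {"x": 0, "y": 0, "z": 0.9, "rx": 0, "ry": 0, "rz": 0, "hand": 0.1}])

```text
t: 15.48
tool_pos: [0.5676, -0.1073, 0.0803]
ee_rot: [180.0, 0.0, 99.5]
wrist_force: [-0.1, -0.9, -0.7]
gripper_width: 0.254
finger_force: 30.0
```

```bash
sed -i 's/^TR=.*/TR=(.5325,-.0605,9.5)/' h.py
cat >> h.py <<'E'
def held(tag,i,model,kind,zg,along=0,tr=TR,fitign=145,ac_only=True):
    s,a=snap(tag);t=s['tool_pos'];print(t,s['ee_rot'],s['gripper_width'],s['finger_force'])
    yaw=np.radians(s['ee_rot'][2]);ax=np.array([np.cos(yaw),np.sin(yaw)]);ac=np.array([np.sin(yaw),-np.cos(yaw)])
    p,q=fit("wrist",a,s,model,kind,(*(t[:2]-ax*along),s['ee_rot'][2]),z=t[2]-zg,ign=225);print("held",p,q)
    tp,qq=fit("wrist",a,s,TRA[:1],"dark",tr,ign=fitign);print("tray",tp,qq)
    for T in(tr,tp):
        d=cell(i,T)-p[:2];print("correct along x",round(d@ax/.06,3),"across y",round(d@ac/.06,3), "dyaw",T[2]+90-p[2])
E
python3 - <<'E'
from h import *
held("w10",1,FIL,"wood",.0328)
E
```

```text
[ 0.56762466 -0.10729039  0.08027186] [1.79950868e+02 2.12567720e-03 9.95467922e+01] 0.2538567768694184 29.960371255874634
held [ 0.5682 -0.1074 99.8112] 0.957
tray [ 0.5324 -0.0623  9.3112] 0.993
correct along x -0.023 across y 0.0 dyaw -0.3111999999999995
correct along x -0.053 across y -0.009 dyaw -0.5
```

Call:
carry_out(motion=[{"x": -0.03, "y": 0, "z": 0.2, "rx": 0, "ry": 0, "rz": 0, "hand": 0.1}, {"x": -0.03, "y": 0, "z": 0.35, "rx": 0, "ry": 0, "rz": 0, "hand": 0.1}, {"x": -0.03, "y": 0, "z": 0.5, "rx": 0, "ry": 0, "rz": 0, "hand": 0.1}, {"x": -0.03, "y": 0, "z": 0.65, "rx": 0, "ry": 0, "rz": 0, "hand": 0.1}, {"x": -0.03, "y": 0, "z": 0.68, "rx": 0, "ry": 0, "rz": 0, "hand": 0.1}, {"x": -0.03, "y": 0, "z": 0.68, "rx": 0, "ry": 0, "rz": 0, "hand": 0.1}])

```text
t: 16.27
tool_pos: [0.5677, -0.1103, 0.0386]
ee_rot: [180.0, 0.0, 99.5]
wrist_force: [0.4, -0.1, -0.7]
gripper_width: 0.253
finger_force: 30.0
```

Call:
carry_out(motion=[{"x": 0, "y": 0, "z": 0, "rx": 0, "ry": 0, "rz": 0, "hand": 0.4}, {"x": 0, "y": 0, "z": 0, "rx": 0, "ry": 0, "rz": 0, "hand": 0.4}, {"x": 0, "y": 0, "z": -0.5, "rx": 0, "ry": 0, "rz": 0, "hand": 0.4}, {"x": 0, "y": 0, "z": -1.3, "rx": 0, "ry": 0, "rz": 0, "hand": 0.4}, {"x": 0, "y": 0, "z": -2.1, "rx": 0, "ry": 0, "rz": 0, "hand": 0.5}, {"x": 0.9, "y": -0.1, "z": -2.1, "rx": 0, "ry": 0, "rz": -0.5, "hand": 0.5}, {"x": 1.8, "y": -0.2, "z": -2.1, "rx": 0, "ry": 0, "rz": -1.1, "hand": 0.5}])

```text
t: 17.15
tool_pos: [0.5387, -0.0052, 0.1662]
ee_rot: [179.8, 0.1, 110.5]
wrist_force: [-0.0, 0.1, -0.8]
gripper_width: 0.5
finger_force: 0.0
```

Run:
```python
from h import *
s=sense();print(s['tool_pos'],s['ee_rot'],go([.4662,.277,.16],110.8))
```

```text
[ 0.53866513 -0.00518276  0.16623355] [1.79822201e+02 8.21995304e-02 1.10537515e+02] (array([4.828, 0.519, 0.099]), array([ 0.018,  0.008, -0.026]))
```

Call:
carry_out(motion=[{"x": 0.95, "y": 0.1, "z": 0, "rx": 0, "ry": 0, "rz": 0, "hand": 0.5}, {"x": 1.9, "y": 0.2, "z": 0, "rx": 0, "ry": 0, "rz": 0, "hand": 0.5}, {"x": 2.8, "y": 0.3, "z": 0, "rx": 0, "ry": 0, "rz": 0, "hand": 0.5}, {"x": 3.8, "y": 0.4, "z": 0, "rx": 0, "ry": 0, "rz": 0, "hand": 0.5}, {"x": 4.7, "y": 0.5, "z": 0.1, "rx": 0, "ry": 0, "rz": 0, "hand": 0.5}, {"x": 4.83, "y": 0.5, "z": 0.1, "rx": 0, "ry": 0, "rz": 0, "hand": 0.5}, {"x": 4.83, "y": 0.5, "z": 0.1, "rx": 0, "ry": 0, "rz": 0, "hand": 0.5}, {"x": 4.83, "y": 0.5, "z": 0.1, "rx": 0, "ry": 0, "rz": 0, "hand": 0.5}])

```text
t: 18.15
tool_pos: [0.4655, 0.275, 0.1589]
ee_rot: [180.0, 0.0, 110.4]
wrist_force: [-0.4, 0.1, -0.0]
gripper_width: 0.499
finger_force: 0.0
```

Run:
```python
from h import *
s,a=snap("w11");print(s['tool_pos'],s['ee_rot'])
p,q=fit("wrist",a,s,FIL,"wood",(.4662,.282,110.8));print(p,q,go([p[0],p[1],.030],p[2]))
```

```text
[0.46549953 0.27503264 0.15886752] [1.79977775e+02 3.17636416e-02 1.10361562e+02]
[  0.4661   0.2824 111.2158] 0.971 (array([0.114, 0.051, 2.148]), array([ 0.002,  0.002, -0.088]))
```

Call:
carry_out(motion=[{"x": 0.11, "y": 0.05, "z": 0.9, "rx": 0, "ry": 0, "rz": -0.09, "hand": 0.5}, {"x": 0.11, "y": 0.05, "z": 1.8, "rx": 0, "ry": 0, "rz": -0.09, "hand": 0.5}, {"x": 0.11, "y": 0.05, "z": 2.13, "rx": 0, "ry": 0, "rz": -0.09, "hand": 0.5}, {"x": 0.11, "y": 0.05, "z": 2.13, "rx": 0, "ry": 0, "rz": -0.09, "hand": 0.5}, {"x": 0.11, "y": 0.05, "z": 2.13, "rx": 0, "ry": 0, "rz": -0.09, "hand": 0.1}, {"x": 0.11, "y": 0.05, "z": 2.13, "rx": 0, "ry": 0, "rz": -0.09, "hand": 0.1}, {"x": 0.11, "y": 0.05, "z": 2.13, "rx": 0, "ry": 0, "rz": -0.09, "hand": 0.1}, {"x": 0.11, "y": 0.05, "z": 2.13, "rx": 0, "ry": 0, "rz": -0.09, "hand": 0.1}])

```text
t: 19.2
tool_pos: [0.4665, 0.2839, 0.0324]
ee_rot: [179.9, 0.0, 111.4]
wrist_force: [-0.2, -1.2, 6.3]
gripper_width: 0.25
finger_force: 30.0
```

```bash
cat >> h.py <<'E'
def target(i,p,yaw=99.5):
    s=sense();t=s['tool_pos'];a=np.radians(s['ee_rot'][2]);o=(t[:2]-np.array(p))@np.array([np.cos(a),np.sin(a)]);y=np.radians(yaw)
    c=cell(i,TR)+o*np.array([np.cos(y),np.sin(y)]);print(t,s['ee_rot'],"offset",o,"tgt",c,go([*c,.14],yaw))
E
python3 -c "
from h import *
target(3,(.4661,.2824))"
```

```text
[0.4664648  0.28387219 0.03241544] [1.79853443e+02 1.91532572e-02 1.11372800e+02] offset 0.0012379963892213122 tgt [ 0.55058848 -0.00197389] (array([-4.948, -0.426, -1.793]), array([0.015, 0.   , 1.187]))
```

Call:
carry_out(motion=[{"x": 0, "y": 0, "z": -0.9, "rx": 0, "ry": 0, "rz": 0, "hand": 0.1}, {"x": 0, "y": 0, "z": -1.8, "rx": 0, "ry": 0, "rz": 0, "hand": 0.1}, {"x": -0.9, "y": -0.1, "z": -1.8, "rx": 0, "ry": 0, "rz": 0.6, "hand": 0.1}, {"x": -1.8, "y": -0.2, "z": -1.8, "rx": 0, "ry": 0, "rz": 1.18, "hand": 0.1}, {"x": -2.7, "y": -0.3, "z": -1.8, "rx": 0, "ry": 0, "rz": 1.18, "hand": 0.1}, {"x": -3.6, "y": -0.35, "z": -1.8, "rx": 0, "ry": 0, "rz": 1.18, "hand": 0.1}, {"x": -4.5, "y": -0.42, "z": -1.8, "rx": 0, "ry": 0, "rz": 1.18, "hand": 0.1}, {"x": -4.95, "y": -0.43, "z": -1.7, "rx": 0, "ry": 0, "rz": 1.18, "hand": 0.1}])

```text
t: 20.2
tool_pos: [0.5504, -0.0051, 0.1333]
ee_rot: [179.9, 0.0, 99.4]
wrist_force: [-0.5, 0.4, -0.6]
gripper_width: 0.252
finger_force: 30.0
```

Call:
carry_out(motion=[{"x": 0, "y": 0, "z": 0, "rx": 0, "ry": 0, "rz": 0, "hand": 0.1}, {"x": 0, "y": 0, "z": 0.5, "rx": 0, "ry": 0, "rz": 0, "hand": 0.1}, {"x": 0, "y": 0, "z": 0.9, "rx": 0, "ry": 0, "rz": 0, "hand": 0.1}, {"x": 0, "y": 0, "z": 0.9, "rx": 0, "ry": 0, "rz": 0, "hand": 0.1}, {"x": 0, "y": 0, "z": 0.9, "rx": 0, "ry": 0, "rz": 0, "hand": 0.1}])

```text
t: 20.82
tool_pos: [0.5499, -0.0016, 0.0797]
ee_rot: [179.9, 0.0, 99.6]
wrist_force: [0.1, 0.1, -0.7]
gripper_width: 0.255
finger_force: 30.0
```

Run:
```python
from h import *
held("w12",3,FIL,"wood",.0324,fitign=200)
t=capture("top");print("topT",fit("top",t,None,TRA[:1],"dark",TR),"topA",fit("top",t,None,FIL,"wood",(.6126,.4617,67.6)))
im=cv2.imread("pics/w12_raw.png");cv2.imwrite("pics/w12.png",cv2.resize(im[0:300,100:420],(640,600),interpolation=cv2.INTER_CUBIC))
```

```text
[ 0.5498726  -0.001615    0.07974436] [1.79935379e+02 6.83349091e-03 9.96243136e+01] 0.2548229760405373 29.986999332904816
held [ 5.50700e-01 -3.00000e-03  9.94007e+01] 0.955
tray [ 0.5325 -0.0603  9.5978] 0.66
correct along x -0.003 across y 0.001 dyaw 0.0992999999999995
correct along x 0.001 across y 0.0 dyaw 0.19710000000000605
topT (array([ 0.5382, -0.06  ,  3.2046]), np.float64(0.432)) topA (array([ 0.6115,  0.4591, 67.287 ]), np.float64(0.906))
```

View pics/w12.png

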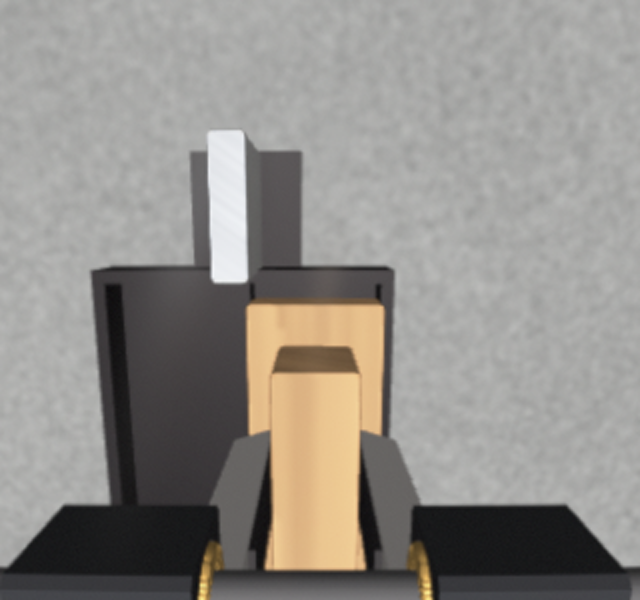

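The picture shows the held filler centred over cell3: base from x=247 to 384, with the cell's walls at about 250 and 380. Lowering and releasing.

Call:
carry_out(motion=[{"x": 0, "y": 0, "z": 0.2, "rx": 0, "ry": 0, "rz": 0, "hand": 0.1}, {"x": 0, "y": 0, "z": 0.35, "rx": 0, "ry": 0, "rz": 0, "hand": 0.1}, {"x": 0, "y": 0, "z": 0.5, "rx": 0, "ry": 0, "rz": 0, "hand": 0.1}, {"x": 0, "y": 0, "z": 0.65, "rx": 0, "ry": 0, "rz": 0, "hand": 0.1}, {"x": 0, "y": 0, "z": 0.67, "rx": 0, "ry": 0, "rz": 0, "hand": 0.1}, {"x": 0, "y": 0, "z": 0.67, "rx": 0, "ry": 0, "rz": 0, "hand": 0.1}])

```text
t: 21.68
tool_pos: [0.5494, -0.0025, 0.0385]
ee_rot: [-180.0, -0.0, 99.6]
wrist_force: [-0.3, -0.3, -0.3]
gripper_width: 0.254
finger_force: 30.0
```

Call:
carry_out(motion=[{"x": 0, "y": 0, "z": 0, "rx": 0, "ry": 0, "rz": 0, "hand": 0.4}, {"x": 0, "y": 0, "z": 0, "rx": 0, "ry": 0, "rz": 0, "hand": 0.4}, {"x": 0, "y": 0, "z": -0.5, "rx": 0, "ry": 0, "rz": 0, "hand": 0.4}, {"x": 0, "y": 0, "z": -1.3, "rx": 0, "ry": 0, "rz": 0, "hand": 0.4}, {"x": 0, "y": 0, "z": -2.2, "rx": 0, "ry": 0, "rz": 0, "hand": 0.5}, {"x": 0.9, "y": 0.2, "z": -2.2, "rx": 0, "ry": 0, "rz": 1, "hand": 0.5}, {"x": 1.8, "y": 0.5, "z": -2.2, "rx": 0, "ry": 0, "rz": 2, "hand": 0.5}, {"x": 2.6, "y": 0.8, "z": -2.2, "rx": 0, "ry": 0, "rz": 3.2, "hand": 0.5}])

```text
t: 22.68
tool_pos: [0.5712, 0.161, 0.1715]
ee_rot: [179.9, -0.0, 68.5]
wrist_force: [0.6, -0.6, 0.5]
gripper_width: 0.502
finger_force: 0.0
```

Run:
```python
from h import *
s=sense();print(s['tool_pos'],s['ee_rot'],go([.610,.455,.16],67.5))
```

```text
[0.57119409 0.16100958 0.1715034 ] [ 1.79921975e+02 -4.34306376e-02  6.85222537e+01] (array([ 4.796, -1.192,  0.194]), array([ 0.008, -0.004,  0.102]))
```

Call:
carry_out(motion=[{"x": 0.95, "y": -0.2, "z": 0, "rx": 0, "ry": 0, "rz": 0, "hand": 0.5}, {"x": 1.9, "y": -0.4, "z": 0, "rx": 0, "ry": 0, "rz": 0, "hand": 0.5}, {"x": 2.8, "y": -0.7, "z": 0, "rx": 0, "ry": 0, "rz": 0, "hand": 0.5}, {"x": 3.7, "y": -1.0, "z": 0.1, "rx": 0, "ry": 0, "rz": 0, "hand": 0.5}, {"x": 4.6, "y": -1.2, "z": 0.18, "rx": 0, "ry": 0, "rz": 0, "hand": 0.5}, {"x": 4.75, "y": -1.2, "z": 0.18, "rx": 0, "ry": 0, "rz": 0, "hand": 0.5}, {"x": 4.75, "y": -1.2, "z": 0.18, "rx": 0, "ry": 0, "rz": 0, "hand": 0.5}, {"x": 4.75, "y": -1.2, "z": 0.18, "rx": 0, "ry": 0, "rz": 0, "hand": 0.5}])

```text
t: 23.68
tool_pos: [0.6069, 0.4494, 0.1604]
ee_rot: [180.0, 0.0, 68.8]
wrist_force: [0.1, -0.0, 0.3]
gripper_width: 0.5
finger_force: 0.0
```

Run:
```python
from h import *
s,a=snap("w13");print(s['tool_pos'],s['ee_rot'])
p,q=fit("wrist",a,s,FIL,"wood",(.612,.460,67.5));print(p,q,go([p[0],p[1],.030],p[2]))
```

```text
[0.60686449 0.44944916 0.16035679] [1.79974907e+02 2.19292150e-02 6.87873174e+01]
[ 0.6112  0.4586 67.8255] 0.977 (array([0.169, 0.009, 2.175]), array([0.003, 0.001, 0.094]))
```

Call:
carry_out(motion=[{"x": 0.16, "y": 0.02, "z": 0.9, "rx": 0, "ry": 0, "rz": 0.09, "hand": 0.5}, {"x": 0.16, "y": 0.02, "z": 1.8, "rx": 0, "ry": 0, "rz": 0.09, "hand": 0.5}, {"x": 0.16, "y": 0.02, "z": 2.14, "rx": 0, "ry": 0, "rz": 0.09, "hand": 0.5}, {"x": 0.16, "y": 0.02, "z": 2.14, "rx": 0, "ry": 0, "rz": 0.09, "hand": 0.5}, {"x": 0.16, "y": 0.02, "z": 2.14, "rx": 0, "ry": 0, "rz": 0.09, "hand": 0.1}, {"x": 0.16, "y": 0.02, "z": 2.14, "rx": 0, "ry": 0, "rz": 0.09, "hand": 0.1}, {"x": 0.16, "y": 0.02, "z": 2.14, "rx": 0, "ry": 0, "rz": 0.09, "hand": 0.1}, {"x": 0.16, "y": 0.02, "z": 2.14, "rx": 0, "ry": 0, "rz": 0.09, "hand": 0.1}])

```text
t: 24.72
tool_pos: [0.6124, 0.4606, 0.0343]
ee_rot: [179.9, -0.2, 68.0]
wrist_force: [-0.3, -0.2, 6.6]
gripper_width: 0.251
finger_force: 30.0
```

```bash
python3 -c "
from h import *
target(2,(.6112,.4586))"
```

```text
[0.6124021  0.46061727 0.03425305] [179.85740369  -0.19006176  67.98871481] offset 0.002320762188504834 tgt [ 0.49616406 -0.0099836 ] (array([-7.992,  1.148, -1.786]), array([ 0.019, -0.015, -3.151]))
```

Call:
carry_out(motion=[{"x": 0, "y": 0, "z": -0.9, "rx": 0, "ry": 0, "rz": 0, "hand": 0.1}, {"x": 0, "y": 0, "z": -1.8, "rx": 0, "ry": 0, "rz": 0, "hand": 0.1}, {"x": -0.9, "y": 0.1, "z": -1.8, "rx": 0, "ry": 0, "rz": -0.6, "hand": 0.1}, {"x": -1.8, "y": 0.3, "z": -1.8, "rx": 0, "ry": 0, "rz": -1.2, "hand": 0.1}, {"x": -2.7, "y": 0.4, "z": -1.8, "rx": 0, "ry": 0, "rz": -1.8, "hand": 0.1}, {"x": -3.6, "y": 0.5, "z": -1.8, "rx": 0, "ry": 0, "rz": -2.4, "hand": 0.1}, {"x": -4.5, "y": 0.7, "z": -1.8, "rx": 0, "ry": 0, "rz": -3.15, "hand": 0.1}, {"x": -5.4, "y": 0.8, "z": -1.8, "rx": 0, "ry": 0, "rz": -3.15, "hand": 0.1}])

```text
t: 25.72
tool_pos: [0.5335, 0.1396, 0.1395]
ee_rot: [180.0, 0.0, 99.5]
wrist_force: [0.4, 0.1, -1.1]
gripper_width: 0.253
finger_force: 30.0
```

```bash
python3 -c "
from h import *
capture('top');s=sense();print(s['tool_pos'],s['ee_rot'],s['gripper_width'],go([.4962,-.010,.14],99.5))"
```

```text
[0.53103573 0.13388401 0.1387871 ] [-179.73502544    0.28600647   99.31874261] 0.2524080556852303 (array([-2.272, -0.961, -0.004]), array([-0.027,  0.029, -0.018]))
```

Call:
carry_out(motion=[{"x": -0.8, "y": -0.35, "z": 0, "rx": 0, "ry": 0, "rz": 0, "hand": 0.1}, {"x": -1.6, "y": -0.7, "z": 0, "rx": 0, "ry": 0, "rz": 0, "hand": 0.1}, {"x": -2.27, "y": -0.96, "z": 0, "rx": 0, "ry": 0, "rz": 0, "hand": 0.1}, {"x": -2.27, "y": -0.96, "z": 0.2, "rx": 0, "ry": 0, "rz": 0, "hand": 0.1}, {"x": -2.27, "y": -0.96, "z": 0.7, "rx": 0, "ry": 0, "rz": 0, "hand": 0.1}, {"x": -2.27, "y": -0.96, "z": 1.0, "rx": 0, "ry": 0, "rz": 0, "hand": 0.1}, {"x": -2.27, "y": -0.96, "z": 1.0, "rx": 0, "ry": 0, "rz": 0, "hand": 0.1}, {"x": -2.27, "y": -0.96, "z": 1.0, "rx": 0, "ry": 0, "rz": 0, "hand": 0.1}])

```text
t: 26.78
tool_pos: [0.4996, -0.0018, 0.0795]
ee_rot: [-180.0, -0.0, 99.5]
wrist_force: [-0.1, -0.7, -1.2]
gripper_width: 0.251
finger_force: 30.0
```

Run:
```python
from h import *
held("w14",2,FIL,"wood",.0343,fitign=200)
```

```text
[ 0.49957846 -0.00179645  0.0795242 ] [-1.79968418e+02 -2.62577532e-02  9.95325972e+01] 0.2514706574893679 29.98273730278015
held [ 5.044000e-01 -4.000000e-03  1.013716e+02] 0.901
tray [ 0.5325 -0.0585  9.4502] 0.403
correct along x -0.114 across y -0.152 dyaw -1.8716000000000008
correct along x -0.081 across y -0.146 dyaw -1.9214000000000055
```

Call:
carry_out(motion=[{"x": -0.12, "y": -0.09, "z": 0, "rx": 0, "ry": 0, "rz": 0, "hand": 0.1}, {"x": -0.12, "y": -0.09, "z": 0, "rx": 0, "ry": 0, "rz": 0, "hand": 0.1}, {"x": -0.12, "y": -0.09, "z": 0, "rx": 0, "ry": 0, "rz": 0, "hand": 0.1}, {"x": -0.12, "y": -0.09, "z": 0, "rx": 0, "ry": 0, "rz": 0, "hand": 0.1}])

```text
t: 27.32
tool_pos: [0.4956, -0.0105, 0.0796]
ee_rot: [180.0, -0.0, 99.5]
wrist_force: [0.1, 0.2, -1.3]
gripper_width: 0.251
finger_force: 30.0
```

Run:
```python
from h import *
s,a=snap("w15");print(s['tool_pos'],s['ee_rot'])
c=cell(2,TR);ps=[np.r_[c,0.]]
a=a.copy();t=s['tool_pos'];a2=a.copy()
# hide what lies right of held base's right edge (tool across > 30 mm at its height)
b=a.copy();q=proj("wrist",[[t[0]+.986*.027,t[1]+.165*.027,t[2]-.0143]],s)[0];b[:,int(q[0]):]=128
print("held",fit("wrist",b,s,FIL,"wood",(t[0],t[1]-.002,99.5),z=t[2]-.0343,ign=225),"cell",c)
cv2.imwrite("pics/w15.png",cv2.resize(a[0:300,100:420],(640,600),interpolation=cv2.INTER_CUBIC)[:,:,::-1])
```

```text
[ 0.49560041 -0.0104809   0.07963697] [ 1.79977001e+02 -4.19165328e-03  9.94758312e+01]
held (array([ 4.97000e-01, -1.34000e-02,  9.98589e+01]), np.float64(0.954)) cell [ 0.4965471  -0.01227253]
```

View pics/w15.png

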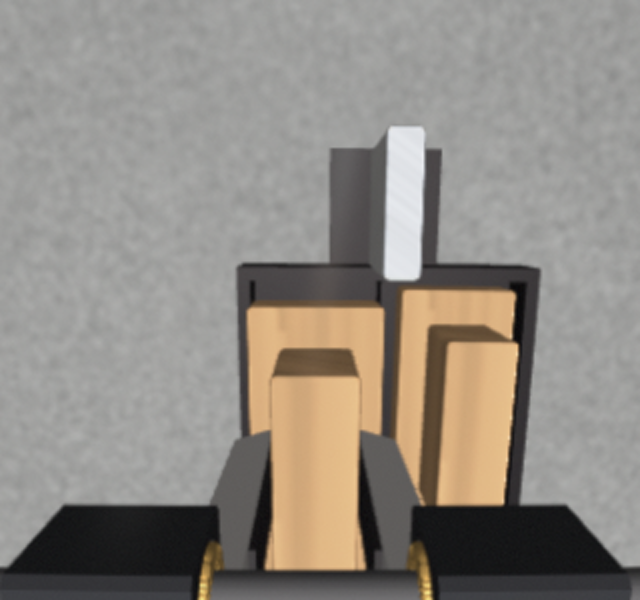

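Held filler at x 248–384 over cell2, whose walls run about 250–382, so it is centred within 1 mm. Cell3's block is seated. Lowering with x +0.02, then releasing.

Call:
carry_out(motion=[{"x": 0.02, "y": 0, "z": 0.2, "rx": 0, "ry": 0, "rz": 0, "hand": 0.1}, {"x": 0.02, "y": 0, "z": 0.35, "rx": 0, "ry": 0, "rz": 0, "hand": 0.1}, {"x": 0.02, "y": 0, "z": 0.5, "rx": 0, "ry": 0, "rz": 0, "hand": 0.1}, {"x": 0.02, "y": 0, "z": 0.65, "rx": 0, "ry": 0, "rz": 0, "hand": 0.1}, {"x": 0.02, "y": 0, "z": 0.65, "rx": 0, "ry": 0, "rz": 0, "hand": 0.1}, {"x": 0.02, "y": 0, "z": 0.65, "rx": 0, "ry": 0, "rz": 0, "hand": 0.1}])

```text
t: 28.12
tool_pos: [0.4952, -0.0094, 0.0404]
ee_rot: [-180.0, 0.0, 99.5]
wrist_force: [1.2, 1.1, -0.5]
gripper_width: 0.253
finger_force: 30.0
```

Call:
carry_out(motion=[{"x": 0, "y": 0, "z": 0, "rx": 0, "ry": 0, "rz": 0, "hand": 0.4}, {"x": 0, "y": 0, "z": 0, "rx": 0, "ry": 0, "rz": 0, "hand": 0.4}, {"x": 0, "y": 0, "z": -0.5, "rx": 0, "ry": 0, "rz": 0, "hand": 0.4}, {"x": 0, "y": 0, "z": -1.3, "rx": 0, "ry": 0, "rz": 0, "hand": 0.4}, {"x": 0, "y": 0, "z": -2.2, "rx": 0, "ry": 0, "rz": 0, "hand": 0.4}, {"x": -0.9, "y": 0, "z": -3, "rx": 0, "ry": 0, "rz": 0, "hand": 0.4}, {"x": -0.9, "y": 0, "z": -3.6, "rx": 0, "ry": 0, "rz": 0, "hand": 0.4}, {"x": -0.9, "y": 0, "z": -3.6, "rx": 0, "ry": 0, "rz": 0, "hand": 0.4}])

```text
t: 29.12
tool_pos: [0.5069, -0.0641, 0.2611]
ee_rot: [179.5, 0.2, 99.4]
wrist_force: [0.6, 0.4, -0.0]
gripper_width: 0.401
finger_force: 0.0
```

Run:
```python
from h import *
s,a=snap("w16");print(s['tool_pos'],s['ee_rot'])
cv2.imwrite("pics/w16.png",cv2.resize(a,(800,600),interpolation=cv2.INTER_CUBIC)[:,:,::-1])
```

```text
[ 0.50694776 -0.06412565  0.26110023] [179.50652585   0.24007607  99.40137382]
```

View pics/w16.png

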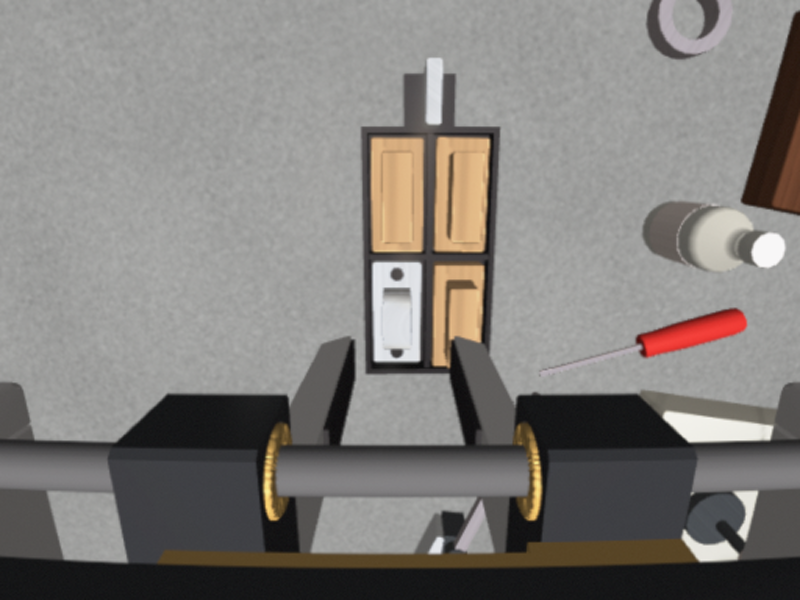

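The tray is fully packed: housing at (397,312) and fillers at (397,195), (463,195) and (460,315). Next I look at the station from above.

```bash
python3 -c "
from h import *
print(go([.51,-.36,.35],92))"
```

```text
(array([-4.896, -0.727, -1.523]), array([0.022, 0.009, 0.744]))
```

Call:
carry_out(motion=[{"x": -0.5, "y": -0.1, "z": -0.8, "rx": 0, "ry": 0, "rz": 0.4, "hand": 1}, {"x": -1.2, "y": -0.2, "z": -1.5, "rx": 0, "ry": 0, "rz": 0.74, "hand": 1}, {"x": -2.1, "y": -0.4, "z": -1.5, "rx": 0, "ry": 0, "rz": 0.74, "hand": 1}, {"x": -3, "y": -0.5, "z": -1.5, "rx": 0, "ry": 0, "rz": 0.74, "hand": 1}, {"x": -4, "y": -0.6, "z": -1.5, "rx": 0, "ry": 0, "rz": 0.74, "hand": 1}, {"x": -4.8, "y": -0.7, "z": -1.5, "rx": 0, "ry": 0, "rz": 0.74, "hand": 1}, {"x": -4.9, "y": -0.73, "z": -1.5, "rx": 0, "ry": 0, "rz": 0.74, "hand": 1}, {"x": -4.9, "y": -0.73, "z": -1.5, "rx": 0, "ry": 0, "rz": 0.74, "hand": 1}])

```text
t: 30.18
tool_pos: [0.509, -0.3589, 0.3444]
ee_rot: [-179.9, -0.2, 92.1]
wrist_force: [0.2, 0.3, 1.1]
gripper_width: 0.998
finger_force: 0.0
```

Run:
```python
from h import *
s,a=snap("w17");print(s['tool_pos'],s['ee_rot'])
cv2.imwrite("pics/w17.png",cv2.resize(a[20:284,90:442],(800,600),interpolation=cv2.INTER_CUBIC)[:,:,::-1])
```

```text
[ 0.50902263 -0.35886319  0.34436625] [-179.86627483   -0.18002779   92.08309281]
```

View pics/w17.png

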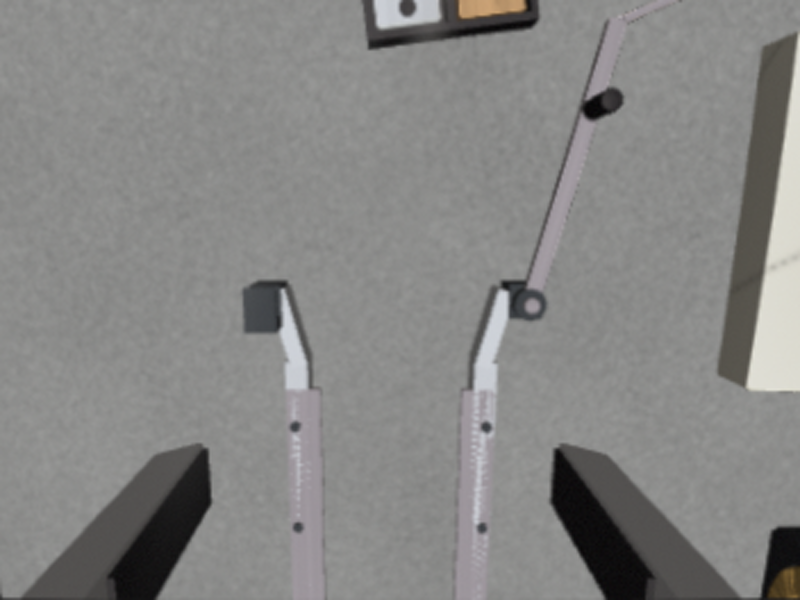

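Station crop: the lips' inner edges run (320,390)–(326,598) on the left and (462,390)–(457,598) on the right. The lips start at row 390, the pivot top is at (532,304), and the knob top is at (611,99).

Run:
```python
from h import *
np.set_printoptions(precision=4,suppress=True)
s=ld("w17");k=800/352
c=lambda q:(np.array(q,float)+.5)/k-.5+[90,20]
L=atz("wrist",c([(320,390),(326,598)]),.036,s);Rr=atz("wrist",c([(462,390),(457,598)]),.036,s)
print(L,Rr,"gaps",np.linalg.norm(L-Rr,axis=1))
m=(L+Rr)/2;d=m[0]-m[1];print("mid",m,"yaw",np.degrees(np.arctan2(d[1],d[0]))-90)
for q in(L,Rr):
    e=q[0]-q[1];print(np.degrees(np.arctan2(e[1],e[0]))-90)
P=atz("wrist",c([(532,304)]),.066,s)[0];Kn=atz("wrist",c([(611,99)]),.096,s)[0];print("pivot",P,"knob",Kn,np.linalg.norm((P-Kn)[:2]))
d/=np.linalg.norm(d)
mouth=m[0][:2]+.072*d[:2];home=mouth-.1725*d[:2];x=np.array([d[1],-d[0]]);print("mouth",mouth,"home",home,"pivot pred",mouth+.094*x-.008*d[:2])
i=cv2.imread("pics/w16_raw.png")[:,:,::-1]
s6=ld("w16");f=mask(i,"wood")|mask(i,"alu");j=i.copy();j[f]=40
print("tray",fit("wrist",j,s6,TRA[:1],"dark",TR,ign=215))
t=capture("top");j=t.copy();f=mask(t,"wood")|mask(t,"alu");j[f]=40;print("tray top",fit("top",j,None,TRA[:1],"dark",TR))
print("fin",cell.__name__)
a=np.radians(TR[2]);fin=np.array(TR[:2])+.131*np.array([-np.sin(a),np.cos(a)]);print(fin,go([*fin,.16],99.5))
```

```text
[[ 0.4671 -0.4139  0.036 ]
 [ 0.4742 -0.5818  0.036 ]] [[ 0.5694 -0.4101  0.036 ]
 [ 0.5766 -0.5779  0.036 ]] gaps [0.1024 0.1026]
mid [[ 0.5182 -0.412   0.036 ]
 [ 0.5254 -0.5799  0.036 ]] yaw 2.4472360574888796
2.4219799798129173
2.4725008557444568
pivot [ 0.608  -0.3427  0.066 ] knob [ 0.6376 -0.2181  0.096 ] 0.12804506088183934
mouth [ 0.5152 -0.3401] home [ 0.5225 -0.5124] pivot pred [ 0.6094 -0.3441]
tray (array([ 0.531 , -0.0523,  9.3212]), np.float64(0.87))
tray top (array([ 0.5311, -0.0605,  9.1648]), np.float64(0.859))
fin cell
[0.5109 0.0687] (array([7.101, 0.295, 3.107]), array([-0.004, -0.009, -0.732]))
```

Call:
carry_out(motion=[{"x": 1, "y": 0.1, "z": 0, "rx": 0, "ry": 0, "rz": -0.3, "hand": 0.5}, {"x": 2, "y": 0.2, "z": 0.3, "rx": 0, "ry": 0, "rz": -0.73, "hand": 0.5}, {"x": 3, "y": 0.3, "z": 0.7, "rx": 0, "ry": 0, "rz": -0.73, "hand": 0.5}, {"x": 3.9, "y": 0.3, "z": 1, "rx": 0, "ry": 0, "rz": -0.73, "hand": 0.5}, {"x": 4.8, "y": 0.3, "z": 1.4, "rx": 0, "ry": 0, "rz": -0.73, "hand": 0.5}, {"x": 5.7, "y": 0.3, "z": 1.9, "rx": 0, "ry": 0, "rz": -0.73, "hand": 0.5}, {"x": 6.5, "y": 0.3, "z": 2.4, "rx": 0, "ry": 0, "rz": -0.73, "hand": 0.5}, {"x": 7.1, "y": 0.3, "z": 3, "rx": 0, "ry": 0, "rz": -0.73, "hand": 0.5}])

```text
t: 31.28
tool_pos: [0.5113, 0.0701, 0.1667]
ee_rot: [179.8, 0.0, 99.6]
wrist_force: [1.2, -0.8, 1.1]
gripper_width: 0.5
finger_force: 0.0
```

Call:
carry_out(motion=[{"x": 0, "y": 0, "z": 0.2, "rx": 0, "ry": 0, "rz": 0, "hand": 0.5}, {"x": 0, "y": 0, "z": 0.2, "rx": 0, "ry": 0, "rz": 0, "hand": 0.5}, {"x": 0, "y": 0, "z": 0.2, "rx": 0, "ry": 0, "rz": 0, "hand": 0.5}])

```text
t: 31.65
tool_pos: [0.5132, 0.0657, 0.1561]
ee_rot: [179.8, 0.1, 99.3]
wrist_force: [0.6, -0.7, 0.6]
gripper_width: 0.502
finger_force: 0.0
```

Run:
```python
from h import *
s,a=snap("w18");print(s['tool_pos'],s['ee_rot'])
FIN=[box(.012,.047,0.005,.062,0,.131)]
p,q=fit("wrist",a,s,FIN,"alu",TR);print("tray from fin",p,q)
a=np.radians(9.5);f=p[:2]+.131*np.array([-np.sin(np.radians(p[2])),np.cos(np.radians(p[2]))]);print("fin",f)
fin=np.array(TR[:2])+.131*np.array([-np.sin(a),np.cos(a)]);print(fin,go([*fin,.031],99.5))
```

```text
[0.51317393 0.06572499 0.15614691] [1.79827246e+02 5.40644148e-02 9.93265691e+01]
tray from fin [ 0.5331 -0.0593  9.6158] 0.773
fin [0.51121768 0.06985945]
[0.51087876 0.06870341] (array([ 0.06 , -0.039,  2.088]), array([ 0.019,  0.005, -0.02 ]))
```

Call:
carry_out(motion=[{"x": 0.05, "y": -0.03, "z": 0.9, "rx": 0, "ry": 0, "rz": 0, "hand": 0.5}, {"x": 0.05, "y": -0.03, "z": 1.7, "rx": 0, "ry": 0, "rz": 0, "hand": 0.5}, {"x": 0.05, "y": -0.03, "z": 2.08, "rx": 0, "ry": 0, "rz": 0, "hand": 0.4}, {"x": 0.05, "y": -0.03, "z": 2.08, "rx": 0, "ry": 0, "rz": 0, "hand": 0.3}, {"x": 0.05, "y": -0.03, "z": 2.08, "rx": 0, "ry": 0, "rz": 0, "hand": 0.02}, {"x": 0.05, "y": -0.03, "z": 2.08, "rx": 0, "ry": 0, "rz": 0, "hand": 0.02}, {"x": 0.05, "y": -0.03, "z": 2.08, "rx": 0, "ry": 0, "rz": 0, "hand": 0.02}, {"x": 0.05, "y": -0.03, "z": 2.08, "rx": 0, "ry": 0, "rz": 0, "hand": 0.02}], newtons=50)

```text
t: 32.7
tool_pos: [0.5113, 0.0689, 0.0317]
ee_rot: [179.8, 0.1, 99.4]
wrist_force: [-1.6, -0.8, 6.8]
gripper_width: 0.126
finger_force: 50.0
```

Run:
```python
from h import *
s=sense();print(s['tool_pos'],s['ee_rot'],s['wrist_force'],go([.5024,-.039,s['tool_pos'][2]],92.45))
```

```text
[0.51125961 0.06886297 0.03165422] [1.79826418e+02 6.98253912e-02 9.93774821e+01] [-1.58974478 -0.77538299  6.81058378] (array([-1.75e+00, -4.39e-01,  1.00e-03]), array([0.018, 0.006, 0.693]))
```

Call:
carry_out(motion=[{"x": -0.2, "y": -0.05, "z": 0, "rx": 0, "ry": 0, "rz": 0.1, "hand": 0.02}, {"x": -0.45, "y": -0.1, "z": 0, "rx": 0, "ry": 0, "rz": 0.2, "hand": 0.02}, {"x": -0.7, "y": -0.17, "z": 0, "rx": 0, "ry": 0, "rz": 0.3, "hand": 0.02}, {"x": -0.95, "y": -0.24, "z": 0, "rx": 0, "ry": 0, "rz": 0.4, "hand": 0.02}, {"x": -1.2, "y": -0.3, "z": 0, "rx": 0, "ry": 0, "rz": 0.5, "hand": 0.02}, {"x": -1.45, "y": -0.37, "z": 0, "rx": 0, "ry": 0, "rz": 0.6, "hand": 0.02}, {"x": -1.65, "y": -0.42, "z": 0, "rx": 0, "ry": 0, "rz": 0.69, "hand": 0.02}, {"x": -1.75, "y": -0.44, "z": 0, "rx": 0, "ry": 0, "rz": 0.69, "hand": 0.02}])

```text
t: 33.7
tool_pos: [0.5028, -0.0372, 0.0316]
ee_rot: [179.7, -0.2, 92.4]
wrist_force: [1.2, 8.7, 6.8]
gripper_width: 0.125
finger_force: 50.0
```

```bash
cat >> h.py <<'E'
def packed(n,im,s,p0,ign=None):
    j=im.copy();j[mask(im,"wood")|((im.min(2)>185))]=40
    return fit(n,j,s,TRA[:1],"dark",p0,ign=ign)
E
python3 - <<'E'
from h import *
t=capture("top");s=sense();print(s['tool_pos'],s['ee_rot'],s['wrist_force'],s['gripper_width'])
print(packed("top",t,None,(.508,-.170,2.4)))
w=fit("top",t,None,FIL,"wood",(.5368,-.2222,92.4),z=.005);print("cell1 piece",w)
E
```

```text
[ 0.502723   -0.03782414  0.03161511] [ 1.79761327e+02 -1.28740123e-01  9.24156105e+01] [0.34601218 5.07715099 5.93961056] 0.12925385495093633
(array([ 0.5063, -0.1698,  2.8549]), np.float64(0.604))
cell1 piece (array([ 0.5381, -0.2222, 92.93  ]), np.float64(0.848))
```

Call:
carry_out(motion=[{"x": -0.3, "y": 0, "z": 0, "rx": 0, "ry": 0, "rz": 0, "hand": 0.02}, {"x": -0.65, "y": 0, "z": 0, "rx": 0, "ry": 0, "rz": 0, "hand": 0.02}, {"x": -1.0, "y": 0, "z": 0, "rx": 0, "ry": 0, "rz": 0, "hand": 0.02}, {"x": -1.35, "y": 0, "z": 0, "rx": 0, "ry": 0, "rz": 0, "hand": 0.02}, {"x": -1.7, "y": 0, "z": 0, "rx": 0, "ry": 0, "rz": 0, "hand": 0.02}, {"x": -2.0, "y": 0, "z": 0, "rx": 0, "ry": 0, "rz": 0, "hand": 0.02}, {"x": -2.2, "y": 0, "z": 0, "rx": 0, "ry": 0, "rz": 0, "hand": 0.02}, {"x": -2.2, "y": 0, "z": 0, "rx": 0, "ry": 0, "rz": 0, "hand": 0.02}])

```text
t: 34.75
tool_pos: [0.508, -0.1702, 0.0316]
ee_rot: [179.8, -0.0, 92.4]
wrist_force: [0.2, 3.9, 6.8]
gripper_width: 0.125
finger_force: 50.0
```

Run:
```python
from h import *
t=capture("top");s,a=snap("w20");print(s['tool_pos'],s['ee_rot'],s['wrist_force'],s['gripper_width'])
x=s['tool_pos'];d=np.array([-.0427,.9991]);m=np.array([.5152,-.3401]);v=x[:2]-m;print("dock frame TCP",v@[.9991,.0427],v@d)
FIN=[box(.012,.047,0.005,.062,0,.131)]
print("tray exp",m+d*(v@d-.131),packed("top",t,None,(*(m+d*(v@d-.131)),2.5)))
w=m+d*(v@d-.131-.0535)+.0275*np.array([.9991,.0427]);print("exp cell1",w,fit("top",t,None,FIL,"wood",(*w,92.4),z=.005))
print("go home",go([.5169,-.3815,x[2]],92.45))
```

```text
[ 0.50796639 -0.17021384  0.03165321] [ 1.79830427e+02 -2.12212598e-02  9.24608834e+01] [0.71033873 3.0575772  5.86581868] 0.12559497988528656
dock frame TCP 2.7041117014012413e-05 0.170042139229384
tray exp [ 0.5135329 -0.301093 ] (array([ 0.5046, -0.2943, 16.6106]), np.float64(0.541))
exp cell1 [ 0.5432926 -0.3533706] (array([ 0.5437, -0.3553, 92.2697]), np.float64(0.917))
go home (array([-3.525e+00, -3.000e-03, -1.000e-03]), array([ 0.017, -0.001,  0.002]))
```

Call:
carry_out(motion=[{"x": -0.3, "y": 0, "z": 0, "rx": 0, "ry": 0, "rz": 0, "hand": 0.02}, {"x": -0.6, "y": 0, "z": 0, "rx": 0, "ry": 0, "rz": 0, "hand": 0.02}, {"x": -0.9, "y": 0, "z": 0, "rx": 0, "ry": 0, "rz": 0, "hand": 0.02}, {"x": -1.2, "y": 0, "z": 0, "rx": 0, "ry": 0, "rz": 0, "hand": 0.02}, {"x": -1.5, "y": 0, "z": 0, "rx": 0, "ry": 0, "rz": 0, "hand": 0.02}, {"x": -1.8, "y": 0, "z": 0, "rx": 0, "ry": 0, "rz": 0, "hand": 0.02}, {"x": -2.1, "y": 0, "z": 0, "rx": 0, "ry": 0, "rz": 0, "hand": 0.02}, {"x": -2.1, "y": 0, "z": 0, "rx": 0, "ry": 0, "rz": 0, "hand": 0.02}])

```text
t: 35.85
tool_pos: [0.5135, -0.2971, 0.0316]
ee_rot: [179.8, 0.1, 92.5]
wrist_force: [0.3, 1.2, 4.9]
gripper_width: 0.122
finger_force: 50.0
```

Run:
```python
from h import *
s=sense();x=s['tool_pos'];d=np.array([-.0427,.9991]);m=np.array([.5152,-.3401]);v=x[:2]-m;print(s['wrist_force'],s['torque'],s['gripper_width'],"dock frame TCP",v@[.9991,.0427],v@d,s['ee_rot'],go([.5169,-.3815,x[2]],92.45))
```

```text
[0.27725298 1.22778515 4.86854104] [ 0.38258236  0.14281846 -0.03076512] 0.12198591873141706 dock frame TCP 0.00012733143024627617 0.04302010594432697 [1.79828264e+02 6.47538594e-02 9.24558256e+01] (array([-1.408, -0.003,  0.002]), array([0.017, 0.006, 0.001]))
```

Call:
carry_out(motion=[{"x": -0.25, "y": 0, "z": 0, "rx": 0, "ry": 0, "rz": 0, "hand": 0.02}, {"x": -0.5, "y": 0, "z": 0, "rx": 0, "ry": 0, "rz": 0, "hand": 0.02}, {"x": -0.75, "y": 0, "z": 0, "rx": 0, "ry": 0, "rz": 0, "hand": 0.02}, {"x": -1.0, "y": 0, "z": 0, "rx": 0, "ry": 0, "rz": 0, "hand": 0.02}, {"x": -1.2, "y": 0, "z": 0, "rx": 0, "ry": 0, "rz": 0, "hand": 0.02}, {"x": -1.3, "y": 0, "z": 0, "rx": 0, "ry": 0, "rz": 0, "hand": 0.02}, {"x": -1.36, "y": 0, "z": 0, "rx": 0, "ry": 0, "rz": 0, "hand": 0.02}, {"x": -1.38, "y": 0, "z": 0, "rx": 0, "ry": 0, "rz": 0, "hand": 0.02}])

```text
t: 36.85
tool_pos: [0.5167, -0.3753, 0.0317]
ee_rot: [179.9, -0.3, 92.5]
wrist_force: [-1.2, 12.5, 12.4]
gripper_width: 0.124
finger_force: 50.0
```

Call:
carry_out(motion=[{"x": -0.02, "y": 0, "z": 0, "rx": 0, "ry": 0, "rz": 0, "hand": 0.02}, {"x": -0.04, "y": 0, "z": 0, "rx": 0, "ry": 0, "rz": 0, "hand": 0.02}, {"x": -0.06, "y": 0, "z": 0, "rx": 0, "ry": 0, "rz": 0, "hand": 0.02}])

```text
t: 37.22
tool_pos: [0.5169, -0.3786, 0.0316]
ee_rot: [179.9, -0.3, 92.5]
wrist_force: [-1.5, 13.1, 11.6]
gripper_width: 0.125
finger_force: 50.0
```

Call:
carry_out(motion=[{"x": -0.03, "y": 0, "z": 0, "rx": 0, "ry": 0, "rz": 0, "hand": 0.02}, {"x": -0.06, "y": 0, "z": 0, "rx": 0, "ry": 0, "rz": 0, "hand": 0.02}, {"x": -0.06, "y": 0, "z": 0, "rx": 0, "ry": 0, "rz": 0, "hand": 0.02}])

```text
t: 37.6
tool_pos: [0.517, -0.3824, 0.0316]
ee_rot: [179.9, -0.3, 92.5]
wrist_force: [-1.2, 12.7, 11.6]
gripper_width: 0.124
finger_force: 50.0
```

Call:
carry_out(motion=[{"x": -0.03, "y": 0, "z": 0, "rx": 0, "ry": 0, "rz": 0, "hand": 0.02}, {"x": -0.06, "y": 0, "z": 0, "rx": 0, "ry": 0, "rz": 0, "hand": 0.02}, {"x": -0.06, "y": 0, "z": 0, "rx": 0, "ry": 0, "rz": 0, "hand": 0.02}])

```text
t: 37.98
tool_pos: [0.517, -0.3826, 0.0316]
ee_rot: [180.0, -0.7, 92.5]
wrist_force: [-1.1, 19.1, 16.0]
gripper_width: 0.128
finger_force: 50.0
```

Call:
carry_out(motion=[{"x": 0.03, "y": 0, "z": 0, "rx": 0, "ry": 0, "rz": 0, "hand": 0.02}, {"x": 0.03, "y": 0, "z": 0, "rx": 0, "ry": 0, "rz": 0, "hand": 0.35}, {"x": 0.03, "y": 0, "z": 0, "rx": 0, "ry": 0, "rz": 0, "hand": 0.35}, {"x": 0.03, "y": 0, "z": -0.4, "rx": 0, "ry": 0, "rz": 0, "hand": 0.35}, {"x": 0.03, "y": 0, "z": -1.1, "rx": 0, "ry": 0, "rz": 0, "hand": 0.35}, {"x": 0.03, "y": 0, "z": -2, "rx": 0, "ry": 0, "rz": 0, "hand": 0.35}, {"x": 0.03, "y": 0, "z": -2.8, "rx": 0, "ry": 0, "rz": 0, "hand": 0.4}, {"x": 0.03, "y": 0, "z": -2.8, "rx": 0, "ry": 0, "rz": 0, "hand": 0.4}])

```text
t: 38.98
tool_pos: [0.5183, -0.3914, 0.2039]
ee_rot: [179.5, 0.5, 92.4]
wrist_force: [-0.2, -0.7, 0.9]
gripper_width: 0.396
finger_force: 0.0
```

Run:
```python
from h import *
s,a=snap("w21");print(s['tool_pos'],s['ee_rot'])
FIN=[box(.012,.047,0.005,.062,0,.131)]
print("home (.5225,-.5124,2.45), from fin:",fit("wrist",a,s,FIN,"alu",(.5225,-.5124,2.45)))
t=capture("top")
for i,M,k in((1,FIL,"wood"),(2,FIL,"wood"),(3,FIL,"wood")):
    c=cell(i,(.5225,-.5124,2.45));print(i,c,fit("top",t,None,M,k,(*c,92.45),z=.005))
pv=np.array([.6085,-.3433]);print("knob?",go([.638,-.218,.20],110))
```

```text
[ 0.51833592 -0.39143812  0.2038805 ] [179.54675773   0.50839814  92.43254668]
home (.5225,-.5124,2.45), from fin: (array([ 0.524 , -0.514 ,  2.8684]), np.float64(0.727))
1 [ 0.55226186 -0.56467554] (array([  0.4871,  -0.5669, 157.0774]), np.float64(0.105))
2 [ 0.49273814 -0.46012446] (array([  0.5469,  -0.4633, 144.5489]), np.float64(0.068))
3 [ 0.54768787 -0.45777335] (array([ 0.5505, -0.447 , 96.6691]), np.float64(0.023))
knob? (array([ 2.755,  2.158, -0.039]), array([ 0.002,  0.004, -1.756]))
```

Run:
```python
from h import *
print(go([.638,-.218,.18],125))
```

```text
(array([2.756, 2.158, 0.294]), array([ 1.000e-03,  5.000e-03, -3.256e+00]))
```

Call:
carry_out(motion=[{"x": 0.6, "y": 0.5, "z": 0, "rx": 0, "ry": 0, "rz": -0.9, "hand": 0.5}, {"x": 1.2, "y": 1.0, "z": 0, "rx": 0, "ry": 0, "rz": -1.8, "hand": 0.5}, {"x": 1.8, "y": 1.5, "z": 0.1, "rx": 0, "ry": 0, "rz": -2.6, "hand": 0.5}, {"x": 2.4, "y": 2.0, "z": 0.2, "rx": 0, "ry": 0, "rz": -3.25, "hand": 0.5}, {"x": 2.76, "y": 2.16, "z": 0.3, "rx": 0, "ry": 0, "rz": -3.25, "hand": 0.5}, {"x": 2.76, "y": 2.16, "z": 0.3, "rx": 0, "ry": 0, "rz": -3.25, "hand": 0.5}, {"x": 2.76, "y": 2.16, "z": 0.3, "rx": 0, "ry": 0, "rz": -3.25, "hand": 0.5}])

```text
t: 39.95
tool_pos: [0.6372, -0.2184, 0.1792]
ee_rot: [-179.9, -0.0, 124.9]
wrist_force: [-0.3, -0.6, 0.2]
gripper_width: 0.497
finger_force: 0.0
```

Run:
```python
from h import *
s,a=snap("w22");print(s['tool_pos'],s['ee_rot'])
# knob: dark blob near its predicted place
q=proj("wrist",[[.638,-.218,.096]],s)[0];print(q)
m=(a.max(2)<70).astype(np.uint8);x,y=q.astype(int);n,l,st,ce=cv2.connectedComponentsWithStats(m[y-40:y+40,x-40:x+40]);print([(st[i][4],ce[i]+[x-40,y-40]) for i in range(1,n) if st[i][4]>40])
print(go([.638,-.218,.066],125))
```

```text
[ 0.63717158 -0.21837852  0.17915044] [-1.79921326e+02 -1.92533496e-02  1.24866744e+02]
[257.61979681 194.7516957 ]
[(np.int32(225), array([258.56888889, 189.76888889]))]
(array([0.004, 0.018, 1.893]), array([-0.004,  0.001, -0.016]))
```

Call:
carry_out(motion=[{"x": 0, "y": 0, "z": 0.8, "rx": 0, "ry": 0, "rz": 0, "hand": 0.5}, {"x": 0, "y": 0, "z": 1.6, "rx": 0, "ry": 0, "rz": 0, "hand": 0.5}, {"x": 0, "y": 0, "z": 1.87, "rx": 0, "ry": 0, "rz": 0, "hand": 0.4}, {"x": 0, "y": 0, "z": 1.87, "rx": 0, "ry": 0, "rz": 0, "hand": 0.05}, {"x": 0, "y": 0, "z": 1.87, "rx": 0, "ry": 0, "rz": 0, "hand": 0.05}, {"x": 0, "y": 0, "z": 1.87, "rx": 0, "ry": 0, "rz": 0, "hand": 0.05}, {"x": 0, "y": 0, "z": 1.87, "rx": 0, "ry": 0, "rz": 0, "hand": 0.05}], newtons=15)

```text
t: 40.88
tool_pos: [0.6399, -0.2189, 0.0704]
ee_rot: [179.9, 0.3, 125.0]
wrist_force: [-0.6, -3.4, 5.4]
gripper_width: 0.142
finger_force: 15.0
```

Run:
```python
from h import *
s=sense();t=s['tool_pos'];print(t,s['gripper_width'])
pv=np.array([.6085,-.3433]);X=np.array([.9991,.0427]);Y=np.array([-.0427,.9991])
v=t[:2]-pv;print("r",np.hypot(*v),"theta",np.degrees(np.arctan2(v@Y,-v@X)))
for th in (97,88,79,70,61,52,43,34,25,17,10,5,2,0):
    a=np.radians(th);print(th,go([*(pv+.13*(-np.cos(a)*X+np.sin(a)*Y)),t[2]],125)[0])
```

```text
[ 0.63990077 -0.21893885  0.07035636] 0.1415481952318455
r 0.12826419191318128 theta 106.6180410605397
97 [ 0.273 -0.238 -0.002]
88 [ 0.468 -0.516 -0.003]
79 [ 0.617 -0.822 -0.004]
70 [ 0.717 -1.147 -0.005]
61 [ 0.765 -1.483 -0.006]
52 [ 0.759 -1.823 -0.007]
43 [ 0.7   -2.158 -0.007]
34 [ 0.59  -2.48  -0.006]
25 [ 0.43  -2.78  -0.006]
17 [ 0.251 -3.023 -0.005]
10 [ 0.067 -3.214 -0.004]
5 [-0.078 -3.335 -0.004]
2 [-1.700e-01 -3.402e+00 -3.000e-03]
0 [-2.330e-01 -3.444e+00 -3.000e-03]
```

Call:
carry_out(motion=[{"x": 0.27, "y": -0.24, "z": 0, "rx": 0, "ry": 0, "rz": 0, "hand": 0.05}, {"x": 0.47, "y": -0.52, "z": 0, "rx": 0, "ry": 0, "rz": 0, "hand": 0.05}, {"x": 0.62, "y": -0.82, "z": 0, "rx": 0, "ry": 0, "rz": 0, "hand": 0.05}, {"x": 0.72, "y": -1.15, "z": 0, "rx": 0, "ry": 0, "rz": 0, "hand": 0.05}, {"x": 0.77, "y": -1.48, "z": 0, "rx": 0, "ry": 0, "rz": 0, "hand": 0.05}, {"x": 0.76, "y": -1.82, "z": 0, "rx": 0, "ry": 0, "rz": 0, "hand": 0.05}, {"x": 0.7, "y": -2.16, "z": 0, "rx": 0, "ry": 0, "rz": 0, "hand": 0.05}, {"x": 0.59, "y": -2.48, "z": 0, "rx": 0, "ry": 0, "rz": 0, "hand": 0.05}])

```text
t: 41.88
tool_pos: [0.4975, -0.2734, 0.07]
ee_rot: [179.8, 0.2, 125.0]
wrist_force: [1.6, 1.5, 6.1]
gripper_width: 0.145
finger_force: 15.0
```

Call:
carry_out(motion=[{"x": -0.16, "y": -0.3, "z": 0, "rx": 0, "ry": 0, "rz": 0, "hand": 0.05}, {"x": -0.34, "y": -0.54, "z": 0, "rx": 0, "ry": 0, "rz": 0, "hand": 0.05}, {"x": -0.52, "y": -0.73, "z": 0, "rx": 0, "ry": 0, "rz": 0, "hand": 0.05}, {"x": -0.67, "y": -0.85, "z": 0, "rx": 0, "ry": 0, "rz": 0, "hand": 0.05}, {"x": -0.76, "y": -0.92, "z": 0, "rx": 0, "ry": 0, "rz": 0, "hand": 0.05}, {"x": -0.82, "y": -0.96, "z": 0, "rx": 0, "ry": 0, "rz": 0, "hand": 0.05}, {"x": -0.82, "y": -0.96, "z": 0, "rx": 0, "ry": 0, "rz": 0, "hand": 0.05}])

```text
t: 42.75
tool_pos: [0.4789, -0.3477, 0.07]
ee_rot: [179.9, 0.2, 125.0]
wrist_force: [-0.4, 1.0, 6.7]
gripper_width: 0.141
finger_force: 15.0
```

Run:
```python
from h import *
s=sense();t=s['tool_pos'];print(t,s['gripper_width'],s['wrist_force'])
pv=np.array([.6085,-.3433]);X=np.array([.9991,.0427]);Y=np.array([-.0427,.9991])
v=t[:2]-pv;print("r",np.hypot(*v),"theta",np.degrees(np.arctan2(v@Y,-v@X)))
```

```text
[ 0.47889905 -0.34773046  0.07004666] 0.14121794648839261 [-0.41203641  1.02986747  6.69417801]
r 0.12967665810559426 theta 0.48932629952234036
```

Call:
carry_out(motion=[{"x": -0.04, "y": -0.03, "z": 0, "rx": 0, "ry": 0, "rz": 0, "hand": 0.05}, {"x": -0.07, "y": -0.05, "z": 0, "rx": 0, "ry": 0, "rz": 0, "hand": 0.05}, {"x": -0.07, "y": -0.05, "z": 0, "rx": 0, "ry": 0, "rz": 0, "hand": 0.05}])

```text
t: 43.12
tool_pos: [0.479, -0.3489, 0.0699]
ee_rot: [179.7, -0.1, 125.0]
wrist_force: [0.3, 8.5, 11.8]
gripper_width: 0.146
finger_force: 15.0
```

Call:
carry_out(motion=[{"x": -0.04, "y": -0.03, "z": 0, "rx": 0, "ry": 0, "rz": 0, "hand": 0.05}, {"x": -0.05, "y": -0.04, "z": 0, "rx": 0, "ry": 0, "rz": 0, "hand": 0.05}, {"x": -0.05, "y": -0.04, "z": 0, "rx": 0, "ry": 0, "rz": 0, "hand": 0.05}])

```text
t: 43.5
tool_pos: [0.479, -0.349, 0.0698]
ee_rot: [179.5, -0.4, 125.0]
wrist_force: [1.4, 17.4, 14.6]
gripper_width: 0.146
finger_force: 15.0
```

Call:
carry_out(motion=[{"x": 0.08, "y": 0.06, "z": 0, "rx": 0, "ry": 0, "rz": 0, "hand": 0.05}, {"x": 0.08, "y": 0.06, "z": 0, "rx": 0, "ry": 0, "rz": 0, "hand": 0.4}, {"x": 0.08, "y": 0.06, "z": 0, "rx": 0, "ry": 0, "rz": 0, "hand": 0.4}, {"x": 0.08, "y": 0.06, "z": -0.6, "rx": 0, "ry": 0, "rz": 0, "hand": 0.5}, {"x": 0.08, "y": 0.06, "z": -1.4, "rx": 0, "ry": 0, "rz": 0, "hand": 0.5}, {"x": 0.5, "y": 0.06, "z": -2.3, "rx": 0, "ry": 0, "rz": 0, "hand": 0.5}, {"x": 1.2, "y": 0.06, "z": -3.0, "rx": 0, "ry": 0, "rz": 0, "hand": 0.5}, {"x": 1.2, "y": 0.06, "z": -3.0, "rx": 0, "ry": 0, "rz": 0, "hand": 0.5}])

```text
t: 44.5
tool_pos: [0.4394, -0.295, 0.2519]
ee_rot: [179.9, 0.5, 125.0]
wrist_force: [0.8, 1.1, 0.3]
gripper_width: 0.502
finger_force: 0.0
```

Run:
```python
from h import *
s,a=snap("w23");print(s['tool_pos'],s['t'],s['wrist_force'])
H=(.5225,-.5124,2.45)
FIN=[box(.012,.047,0.005,.062,0,.131)]
print("tray",fit("wrist",a,s,FIN,"alu",H))
q=proj("wrist",[[.479,-.349,.096]],s)[0];m=(a.max(2)<70).astype(np.uint8);x,y=q.astype(int);y0=max(y-30,0);n,l,st,ce=cv2.connectedComponentsWithStats(m[y0:y+30,x-30:x+30]);print(q,[(st[i][4],ce[i]+[x-30,y0]) for i in range(1,n) if st[i][4]>30])
cv2.imwrite("pics/w23.png",a[:,:,::-1])
```

```text
[ 0.43938873 -0.29503613  0.25194125] 44.5 [0.84360291 1.0858343  0.314696  ]
tray (array([ 0.5226, -0.5096, -1.9388]), np.float64(0.492))
[257.66308786 232.65329175] [(np.int32(651), array([249.34562212, 238.26113671]))]
```

Call:
carry_out(motion=[{"x": 0.7, "y": 0.5, "z": -0.3, "rx": 0, "ry": 0, "rz": 0, "hand": 0.5}, {"x": 1.4, "y": 1.0, "z": -0.6, "rx": 0, "ry": 0, "rz": 0, "hand": 0.5}, {"x": 2.1, "y": 1.5, "z": -0.8, "rx": 0, "ry": 0, "rz": 0, "hand": 0.5}, {"x": 2.8, "y": 2.0, "z": -0.8, "rx": 0, "ry": 0, "rz": 0, "hand": 0.5}, {"x": 3.4, "y": 2.4, "z": -0.8, "rx": 0, "ry": 0, "rz": 0, "hand": 0.5}, {"x": 4.1, "y": 2.9, "z": -0.8, "rx": 0, "ry": 0, "rz": 0, "hand": 0.5}, {"x": 4.1, "y": 2.9, "z": -0.8, "rx": 0, "ry": 0, "rz": 0, "hand": 0.5}])

```text
t: 45.42
tool_pos: [0.4394, 0.0091, 0.2931]
ee_rot: [-179.9, -0.2, 125.3]
wrist_force: [-1.0, -0.4, -0.5]
gripper_width: 0.499
finger_force: 0.0
```

Run:
```python
from h import *
t=capture("top");d=capture("side");H=(.5225,-.5124,2.45)
for i in range(4):
    c=cell(i,H);M,k=(HOU,"alu") if i==0 else (FIL,"wood");print(i,c,fit("top",t,None,M,k,(*c,92.45),z=.005))
for n,im in(("top",t),("side",d)):
    q=proj(n,[[.4786,-.349,.075]],None)[0];m=(im.max(2)<60).astype(np.uint8);x,y=q.astype(int);k,l,st,ce=cv2.connectedComponentsWithStats(m[y-12:y+12,x-12:x+12]);print(n,q,[(st[i][4],ce[i]+[x-12,y-12]) for i in range(1,k)])
```

```text
0 [ 0.49731213 -0.56702665] (array([ 0.4964, -0.5648, 95.1993]), np.float64(0.425))
1 [ 0.55226186 -0.56467554] (array([ 0.5524, -0.5687, 92.2985]), np.float64(0.773))
2 [ 0.49273814 -0.46012446] (array([ 0.4946, -0.4631, 92.7939]), np.float64(0.767))
3 [ 0.54768787 -0.45777335] (array([ 0.5478, -0.4606, 92.1839]), np.float64(0.673))
top [359.81340776 193.31785696] [(np.int32(49), array([363.75510204, 188.97959184]))]
side [308.4478355 154.121306 ] [(np.int32(44), array([307.70454545, 154.18181818])), (np.int32(2), array([313.5, 159. ])), (np.int32(8), array([296.625, 163.375])), (np.int32(20), array([304.  , 163.55]))]
```

```bash
python3 -c "
from workcell import *
print(hand_in())"
```

```text
the job is handed in; nothing more can be done
None
```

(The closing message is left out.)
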